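# Set the lathe's gear code on its three selector dials

## Robot

A 6-joint arm with a two-finger parallel gripper is mounted at the origin on the work surface. World frame = base frame: x ahead of the robot, y to its left, z up, the work surface at z = 0. Lengths are in m, angles in rad, forces in N, time in s.
With the tool pointing down it reaches from about 0.25 to 0.725 m from the base axis. Payload 4 kg.
Tool frame: the origin (TCP) lies midway between the tips of the shut fingers; the grasp point (between the pads) lies 19 mm behind it; y points along the fingers, z is the direction in which the jaws open and shut, and the axes are right-handed (so a half turn about y gives the same grasp; the last joint's range is limited). The gripper opens to 85 mm and grips with 20 to 120 N. Pads are 22 mm wide; open, the fingers measure 114 mm over their backs; the gripper's body (76 mm by 85 mm) begins 54 mm behind the grasp point. The pads swing forward as they close: fully open they stand 13 mm farther back than shut.
Start: joints at [1.328, 0.241, 0.005, 1.335, 0, 1.571], TCP at [0.12, 0.485, 0.198] pointing down, gripper open.
Joint ranges: [-2.72, 2.72], [-1.05, 1.87], [-1.09, 1.28], [-1.99, 2.15], [-1.42, 1.44], [-3.14, 3.14]. Speed limits (rad/s): [2.79, 2.79, 3.14, 3.14, 3.14, 3.14].

## Interface

Orientations are given as a unit quaternion [x, y, z, w].
In Python, from workcell import bot gives the robot as it stands. The module is installed in compiled form; this text tells all that it offers.
- The arm moves only by the shell command python3 -m handwheel 'ROWS' [OPENING]. ROWS is JSON, a list of rows, each a list of 6 numbers: the shift along the tool's x, y, z in units of 25 mm (1.0 is 25 mm), then the turn, a rotation vector about the tool's x, y, z in units of 10 degrees (1.0 is 10 degrees). A call has exactly 5 rows; each row is the pose to reach, as a shift and turn from the pose commanded when the call began, along the tool's axes at that moment; what a row does not reach only later rows make up. A row lasts 1/8 s, in which the tool goes at most 62.5 mm and 10.7 degrees, less where a joint would pass 70% of its speed; a pose out of reach is approached as far as the arm can. A call with a gripper value outside its range is refused whole. OPENING is the gripper command: -1 is shut, 1 is fully open, values between are in proportion, set as the call begins (- or left out, the last holds). The fingers move at their own pace and stop on an object; the grip force is fixed at half the most. Time passes only in rows, so rows that repeat a pose let the fingers close, or fill a call up. It gives the time, the measured TCP pose, the force and the opening at its end, in the units of the state.
- bot.get_obs(): the state, without advancing time (a new reading comes with each control period).
- bot.camera(name): name is "side" or "top"; returns a dict with "color" (400x640x3 uint8, red, green, blue), "fx", "fy", "cx", "cy" (pixels), "dist_coeffs" ([k1, k2, p1, p2, k3] as OpenCV has them; the pictures are not rectified), "rvec" (rotation vector, rad) and "tvec" (3), from world to camera coordinates, as OpenCV has them. Camera axes: x right, y down, z forward; pixel columns grow to the right and rows downward; lengths in m; the calibration is good to about 2 mm. A picture is of the moment at which its call begins. There is no depth.
- bot.job_done(): hands the job in, once; it reports no verdict.
The state is a dict: "clock": time; "joint_pos": joint angles; "joint_vel": joint speeds; "tau": joint torques, N m; "eef_pos": TCP position; "tool_rot": TCP orientation; "ft_force": force on the tool from outside, world axes, zero at the start; "ft_torque": the same for the moment, N m; "grip_width": finger opening in m.
Only numpy, scipy, OpenCV 4.12 (cv2) and the standard library are available. Lean on these libraries where they do the work, as an engineer would, in place of code of your own. Each camera call takes 0.05 s, during which the arm holds its last target.

## Task

The bench lathe is standing still and needs gear code 2-5-3 for the next piece. Push the drive lever on the front of the headstock fully over to neutral, then turn the three selector dials on top of the headstock so that their pointers stand on two, five and three strokes, reading from the handwheel end to the chuck end, and finally push the lever fully back into drive. Never turn a dial while the lever is out of neutral, and leave the things lying on the bench where they are.

Things in the scene. Friction and masses are not known exactly. Their poses are not given: they have to be found in the camera images.
- lathe: Fixed dark iron bench lathe. Origin at bench level under the headstock's middle; +x away from the robot, +y along the spindle to the handwheel end (left from the robot), -y to the chuck. Headstock 186 mm in x, 366 in y, flat top at z = 220 mm. Handwheel and chuck stay below z = 230 mm. Three equal selector dials on top at x = 0, y = +112, 0, -112 mm.
- sel_left (a joint): Angle of the dial at the handwheel end, rad, growing clockwise seen from above. 0 = pointer on one stroke, 87.5 degrees counter-clockwise from the lathe's +x; each station of one more stroke lies 35 degrees (0.611) further clockwise: two strokes = 0.611, six = 3.054. Stops at -0.06 and 3.12. No clicks; friction of about 0.12 N m keeps it where it is left. Wanted: two strokes.
- sel_middle (a joint): Angle of the middle dial, counted in the same way (0 = one stroke, 0.611 per station, clockwise from above). Wanted: five strokes = 2.443.
- sel_right (a joint): Angle of the dial at the chuck end, counted in the same way. Wanted: three strokes = 1.222. Around every dial a fixed aluminium plate, 108 mm across, bears the stations as groups of one to six black strokes on its far half (away from the robot).
- dial_left_grip (a point): Centre of the bar grip of the dial at the handwheel end, on its upright turning axis, 249 mm above the bench. Each dial is black: a round skirt 64 mm across, its top at 232 mm, and on it a bar 60 mm long, 14 wide, up to 266 mm, centred on the axis. The point's x axis turns with the dial and runs along the bar to the pointer end (white line on top from the middle to that end).
- dial_middle_grip (a point): The same point of the middle dial, an equal one.
- dial_right_grip (a point): The same point of the dial at the chuck end, an equal one.
- drive (a joint): Drive lever on the headstock's front, rad: 0 = neutral, leaning 0.6 rad from upright to the handwheel end against its stop; 0.6 = upright; 1.2 = in drive, leaning 0.6 rad to the chuck end against its other stop. Starts in or near drive. Stays where left, by friction of about 0.3 N m.
- lever_pivot (a point): Point on the lever's turning axis, which is parallel to the lathe's x: lathe x = -120, y = -50, z = 115 mm, 30 mm in front of the headstock's front face.
- lever_handle (a point): Point on the middle line of the lever's black rubber sleeve, 90 mm from the pivot; it moves with the lever. The sleeve is 22 mm thick and reaches from 50 to 122 mm from the pivot. The lever swings sideways, in the upright plane of the lathe's y through the pivot, with open space on both sides; it can be pushed from either side.
- blank: Bystander: square hardwood blank 45 x 180 x 45 mm lying on the bench; origin in the middle of its underside, long side along its y.
- wax_tin: Bystander: round closed metal tin, 84 mm across, 42 mm high; origin at the middle of its underside.
- chuck_key: Bystander: steel T-shaped chuck key lying on the bench, cross bar 130 mm along its y, shank 88 mm along its +x, about 18 mm high; origin at bench level under the middle of the cross bar.

How it is judged:
By the outcome, as a careful person would: the job done as asked, in the order asked, and still so for the second after the job is handed in, with the robot touching nothing.
It also fails if it takes over 72 s, if anything falls off the work surface, if the arm or the gripper's body presses on something with over 40 N, if the wrist force passes 120 N, or if a joint passes its speed limit or range.

## Working session

There is one attempt and no reset: what is moved stays moved. The work goes in short steps, Python scripts to look and compute and a shell command to move; the robot and the scene stay as the last step left them, time stands still between calls to the robot, and variables do not carry over. Pictures are saved under pics/ and viewed, and the job is handed in when it is done.

```bash
mkdir -p pics; python3 - <<'E'
from workcell import bot
import cv2,numpy as np
o=bot.get_obs()
for k,v in o.items(): print(k,np.round(v,4))
for n in("side","top"):
    c=bot.camera(n)
    cv2.imwrite(f"pics/{n}0.png",c["color"][:,:,::-1])
    print(n,{k:np.round(v,4) for k,v in c.items() if k!="color"})
E
```

```text
clock 0.0
joint_pos [1.328  0.2414 0.0037 1.3352 0.     1.5708]
joint_vel [ 0.0006  0.0008 -0.0006  0.0002 -0.0016  0.001 ]
tau [-9.00000e-04 -3.72321e+01  2.52407e+01  1.70000e-02  0.00000e+00
 -0.00000e+00]
eef_pos [0.12   0.4847 0.1969]
tool_rot [ 0.7026 -0.0857  0.0855 -0.7012]
ft_force [-0.5348 -0.4889  0.5903]
ft_torque [-0.0036 -0.0364 -0.0248]
grip_width 0.0857
side {'fx': np.float64(467.3193), 'fy': np.float64(467.3193), 'cx': np.float64(320.5678), 'cy': np.float64(196.5754), 'dist_coeffs': array([-0.106,  0.   ,  0.   ,  0.   ,  0.   ]), 'rvec': array([ 2.1688, -0.6282,  0.2927]), 'tvec': array([-0.4401,  0.3123,  1.2152])}
top {'fx': np.float64(394.4283), 'fy': np.float64(394.4283), 'cx': np.float64(318.6498), 'cy': np.float64(196.6019), 'dist_coeffs': array([-0.0761,  0.    ,  0.    ,  0.    ,  0.    ]), 'rvec': array([ 2.1952, -2.1487,  0.0532]), 'tvec': array([-0.0059,  0.4982,  0.9984])}
```

View pics/side0.png

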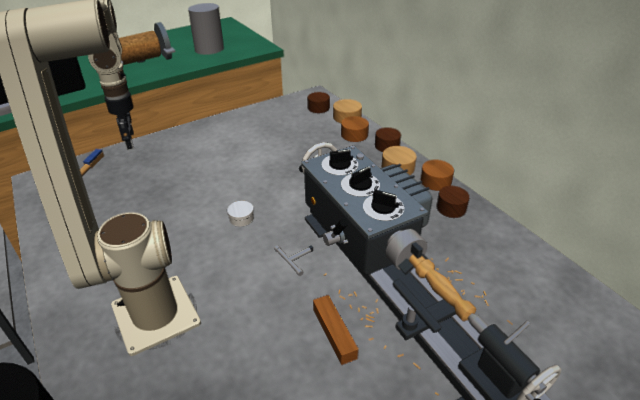

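View pics/top0.png

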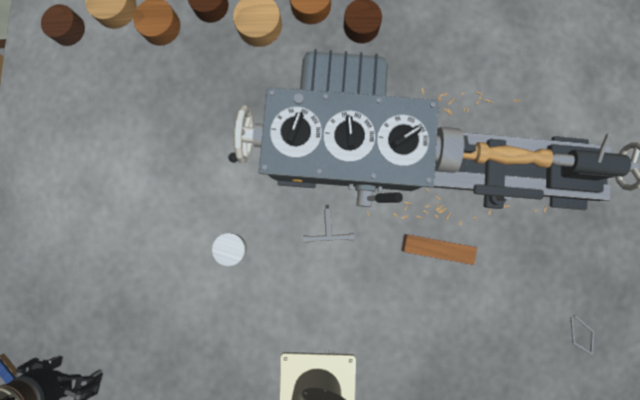

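The side view shows the three dials near (340,160), (360,182) and (384,203), with the lever near (335,235). In the top view the dials are near (296,132), (349,136) and (403,138), and the lever at (375,197) leans to the chuck. Next I'll enlarge the crops.

```bash
python3 - <<'E'
import cv2
t=cv2.imread("pics/top0.png")[85:215,225:445]
cv2.imwrite("pics/topc.png",cv2.resize(t,None,fx=3.6,fy=3.6,interpolation=cv2.INTER_CUBIC))
t=cv2.imread("pics/side0.png")[135:285,260:440]
cv2.imwrite("pics/sidec.png",cv2.resize(t,None,fx=4,fy=4,interpolation=cv2.INTER_CUBIC))
E
```

```text
(no output)
```

View pics/topc.png

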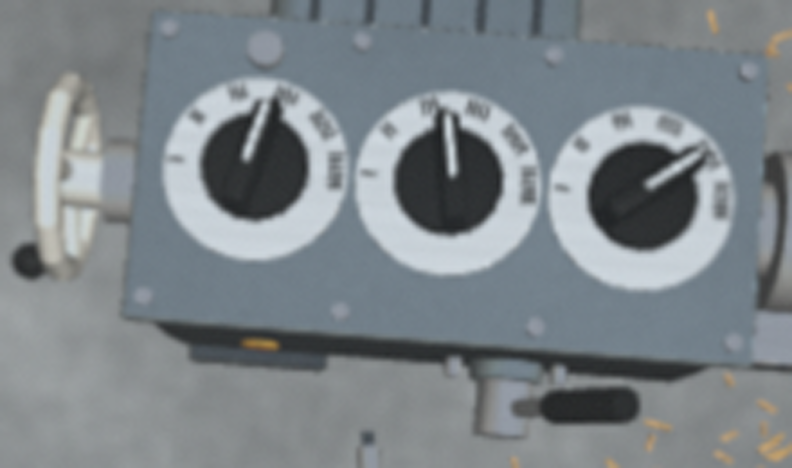

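View pics/sidec.png

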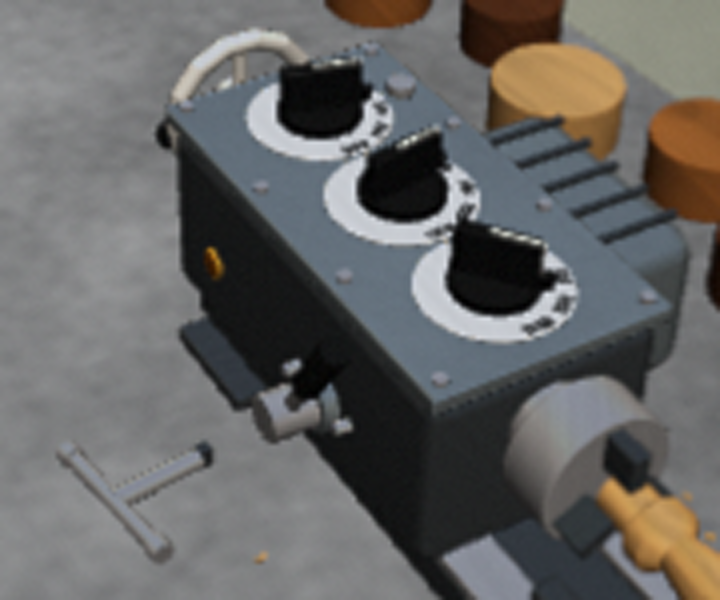

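```bash
cat > h.py <<'E'
import cv2,numpy as np
from scipy.optimize import least_squares
from scipy.spatial.transform import Rotation as R
def K(c): return np.array([[c["fx"],0,c["cx"]],[0,c["fy"],c["cy"]],[0,0,1]])
def proj(c,P): return cv2.projectPoints(np.asarray(P,float).reshape(-1,3),np.asarray(c["rvec"]),np.asarray(c["tvec"]),K(c),np.asarray(c["dist_coeffs"]))[0][:,0]
def ray(c,uv,z):
    n=cv2.undistortPoints(np.asarray(uv,float).reshape(-1,1,2),K(c),np.asarray(c["dist_coeffs"]))[:,0]
    Rm=cv2.Rodrigues(np.asarray(c["rvec"]))[0]; o=-Rm.T@np.ravel(c["tvec"])
    d=np.c_[n,np.ones(len(n))]@Rm
    return o+d*((z-o[2])/d[:,2])[:,None]
def L2W(p,P):
    P=np.asarray(P,float).reshape(-1,3); cs,s=np.cos(p[2]),np.sin(p[2])
    return np.c_[p[0]+cs*P[:,0]-s*P[:,1],p[1]+s*P[:,0]+cs*P[:,1],P[:,2]]
E
python3 - <<'E'
from h import *
from workcell import bot
obs=[]
for n,cs in (("top",[(296,132),(349,136),(403,138)]),("side",[(340,162),(360,184),(384,206)])):
    c=bot.camera(n); im=c["color"]
    for scale in (0,):
        m=(im.min(2)>165).astype(np.uint8)
    for k,(u,v) in enumerate(cs):
        # outer contour: white pts within radius 35
        cn,_=cv2.findContours(m,cv2.RETR_EXTERNAL,cv2.CHAIN_APPROX_NONE)
        best=[q for q in cn if len(q)>30 and np.linalg.norm(q[:,0].mean(0)-(u,v))<15]
        for q in best:
            h=cv2.convexHull(q); e=cv2.fitEllipse(h); print(n,k,len(q),np.round(e[0],2),np.round(e[1],1), ray(c,[e[0]],.222))
E
```

```text
top 0 275 [295.53 131.6 ] [49.7 50.8] [[0.61864125 0.05100595 0.222     ]]
top 1 257 [349.   135.58] [49.9 51.2] [[ 0.61205327 -0.06087178  0.222     ]]
top 2 252 [402.51 139.81] [49.8 51.3] [[ 0.60536688 -0.1723948   0.222     ]]
side 0 112 [339.43 163.9 ] [20.5 35.8] [[0.61845041 0.05066501 0.222     ]]
side 1 123 [359.98 184.11] [22.8 38.6] [[ 0.61126254 -0.06162511  0.222     ]]
side 2 125 [382.92 206.97] [25.5 40.8] [[ 0.60349283 -0.1738503   0.222     ]]
```

```bash
cat >> h.py <<'E'
LP=[0.6118,-0.0611,-0.0596]
def dials(c,p=LP):
    im=c["color"].astype(float); out=[]
    for y in (.112,0,-.112):
        C=L2W(p,[[0,y,.266]])[0]
        uv0=proj(c,[C])[0]
        gx,gy=np.meshgrid(np.arange(-35,35),np.arange(-35,35))
        uv=np.c_[gx.ravel()+round(uv0[0]),gy.ravel()+round(uv0[1])]
        P=ray(c,uv,.266)-C
        r=np.hypot(P[:,0],P[:,1]); g=im[uv[:,1],uv[:,0]].min(1)
        s=(r<.025)&(g>110)
        w=(g[s]-100)[:,None]; d=(P[s,:2]*w).sum(0)/w.sum()
        a=np.arctan2(d[1],d[0]); th=p[2]+np.radians(87.5)-a
        out.append((round(th,3),round(float(np.hypot(*d))*1000,1),int(s.sum())))
    return out
E
python3 - <<'E'
from h import *
from workcell import bot
P=np.array([[.618545,.05083],[.61166,-.06125],[.60443,-.17312]])
f=least_squares(lambda p:(L2W(p,[[0,.112,0],[0,0,0],[0,-.112,0]])[:,:2]-P).ravel(),LP); print(f.x,f.fun)
for n in("top","side"):
    c=bot.camera(n); print(n,dials(c,f.x))
    for d in (1.0,1.1,1.2):
        a=d-.6
        q=[[-.12,-.05-r*np.sin(a),.115+r*np.cos(a)] for r in (0,.05,.122)]
        print(d,np.round(proj(c,L2W(f.x,q)),1).tolist())
    print("corners",np.round(proj(c,L2W(f.x,[[sx*.093,sy*.183,.22] for sx in(-1,1) for sy in (-1,1)])),1).tolist())
print(bot.get_obs()["clock"])
E
```

```text
[ 0.611545   -0.06118    -0.06294419] [ 4.50952135e-05 -2.31797145e-04 -1.15000000e-04  7.00000000e-05
  6.99047865e-05  1.61797145e-04]
top [(np.float64(1.167), 13.9, 72), (np.float64(1.644), 13.2, 60), (np.float64(2.259), 14.1, 70)]
1.0 [[364.1, 198.6], [374.8, 197.9], [392.3, 196.7]]
1.1 [[364.1, 198.6], [376.7, 198.1], [397.2, 197.4]]
1.2 [[364.1, 198.6], [378.4, 198.4], [401.6, 198.0]]
corners [[433.7, 187.5], [258.0, 173.0], [438.8, 100.2], [266.7, 86.7]]
side [(np.float64(0.303), 13.5, 33), (np.float64(-0.504), 13.8, 31), (np.float64(1.61), 6.5, 17)]
1.0 [[330.8, 237.7], [334.5, 229.5], [340.4, 216.6]]
1.1 [[330.8, 237.7], [335.4, 231.1], [342.5, 220.7]]
1.2 [[330.8, 237.7], [336.1, 232.8], [344.6, 225.0]]
corners [[367.8, 235.6], [300.2, 161.3], [428.3, 211.4], [353.8, 144.9]]
0.3
```

```bash
sed -i 's/^LP=.*/LP=[0.6115,-0.0612,-0.0629]/' h.py; python3 - <<'E'
from h import *
from workcell import bot
import sys
for n,x0,y0,w,hh,s in(("top",225,85,220,130,3.6),("side",260,135,180,150,4)):
    c=bot.camera(n); im=cv2.resize(c["color"][:,:,::-1][y0:y0+hh,x0:x0+w],None,fx=s,fy=s,interpolation=cv2.INTER_CUBIC)
    print(n, ray(c,[[300,150]],0), -cv2.Rodrigues(np.asarray(c["rvec"]))[0].T@np.ravel(c["tvec"]))
    for y in(.112,0,-.112):
        for z in (.222,.266):
            q=proj(c,L2W(LP,[[0,y,z]]))[0]; q=((q-(x0,y0)+.5)*s).astype(int)
            cv2.circle(im,tuple(map(int,q)),3,(0,0,255) if z<.25 else (0,255,0),-1)
        q=proj(c,L2W(LP,[[.025*np.cos(t),y+.025*np.sin(t),.266] for t in np.linspace(0,6.28,40)])); q=((q-(x0,y0)+.5)*s).astype(np.int32)
        cv2.polylines(im,[q.reshape(-1,1,2)],True,(0,255,0),1)
    cv2.imwrite(f"pics/{n}d.png",im)
E
```

```text
top [[0.62249484 0.05745966 0.        ]] [ 0.42379598 -0.02099057  1.032008  ]
side [[0.72585921 0.4814154  0.        ]] [-0.02284151 -0.88005279  0.99650025]
```

View pics/topd.png

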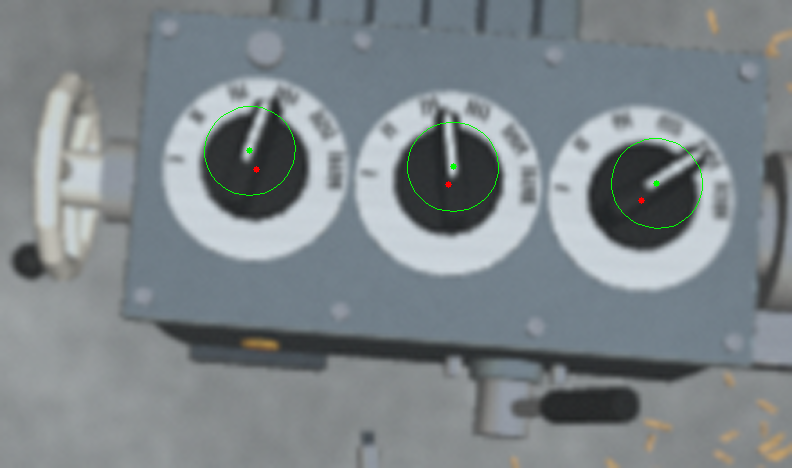

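View pics/sided.png

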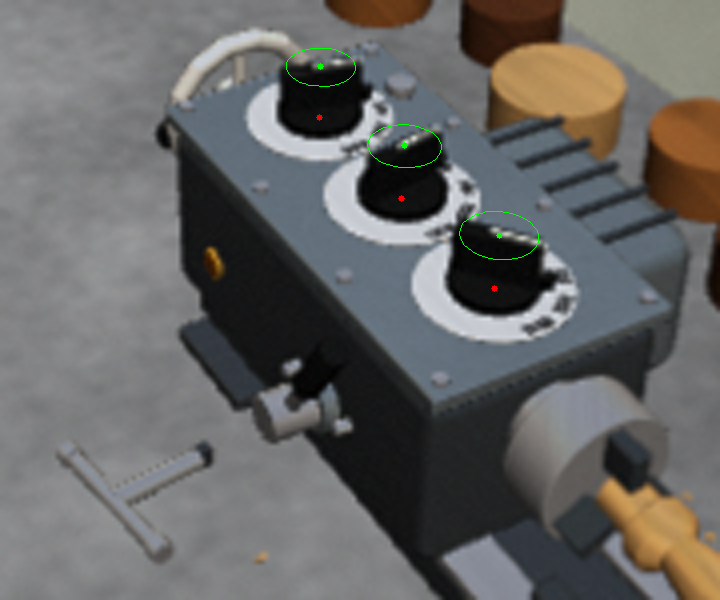

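```bash
cat >> h.py <<'E'
def dials2(c,p=LP):
    g=cv2.cvtColor(c["color"],cv2.COLOR_RGB2GRAY).astype(np.float32); out=[]
    rs=np.linspace(.004,.028,13)
    for y in (.112,0,-.112):
        best=[]
        ths=np.arange(-.1,3.2,.01)
        def line(th,off):
            a=np.radians(87.5)-th
            q=proj(c,L2W(p,[[r*np.cos(a)-off*np.sin(a),y+r*np.sin(a)+off*np.cos(a),.266] for r in rs])).astype(np.float32)
            return cv2.remap(g,q[:,0].reshape(1,-1),q[:,1].reshape(1,-1),cv2.INTER_CUBIC).mean()
        s=np.array([2*line(t,0)+line(t,.001)+line(t,-.001)-2*line(t,.0048)-2*line(t,-.0048) for t in ths])
        i=s.argmax(); w=np.clip(s[max(0,i-12):i+13],s[i]*.5,None)-s[i]*.5
        out.append((round(float((ths[max(0,i-12):i+13]*w).sum()/w.sum()),3),round(float(s[i]))))
    return out
E
python3 - <<'E'
from h import *
from workcell import bot
for n in("top","side"):
    c=bot.camera(n); print(n,dials2(c))
E
```

```text
top [(1.755, 487), (1.338, 564), (2.379, 461)]
side [(1.623, 148), (1.21, 226), (2.303, 269)]
```

```bash
cat >> h.py <<'E'
def go(pos,az,lathe=False,obs=None):
    """print shift (units) and rotvec (units) from measured pose to tool-down pose with tool x at azimuth az (deg, world)"""
    from workcell import bot
    o=obs or bot.get_obs()
    if lathe: pos=L2W(LP,[pos])[0]
    R0=R.from_quat(o["tool_rot"])
    a=np.radians(az); x=np.array([np.cos(a),np.sin(a),0]); y=np.array([0,0,-1.]); z=np.cross(x,y)
    Rt=R.from_matrix(np.c_[x,y,z])
    s=R0.inv().apply(np.asarray(pos)-o["eef_pos"])/.025
    t=np.degrees((R0.inv()*Rt).as_rotvec())/10
    print("shift",np.round(s,3),"turn",np.round(t,3),"world",np.round(pos,4))
def st():
    from workcell import bot
    o=bot.get_obs(); M=R.from_quat(o["tool_rot"]).as_matrix()
    Q=np.asarray(o["eef_pos"]); cs,s=np.cos(LP[2]),np.sin(LP[2]); d=Q[:2]-LP[:2]
    print("t",round(float(o["clock"]),3),"pos",np.round(Q,4),"lathe",np.round([cs*d[0]+s*d[1],-s*d[0]+cs*d[1],Q[2]],4),"xaz",round(float(np.degrees(np.arctan2(M[1,0],M[0,0]))),2),"tilt",np.round(M[:2,1],4),"F",np.round(o["ft_force"],1),"w",round(float(o["grip_width"]),4),"j",np.round(o["joint_pos"],3))
E
python3 - <<'E'
from h import *
st()
go([-.12,-.165,.32],-3.6,True)
go([-.12,-.165,.32],-90,True)
go([-.12,-.165,.32],90,True)
E
```

```text
t 0.5 pos [0.1202 0.4853 0.1978] lathe [-0.5247  0.5145  0.1978] xaz -13.91 tilt [-0.     -0.0001] F [ 1.1 -0.3 -0. ] w 0.0853 j [ 1.328  0.241  0.005  1.335 -0.     1.571]
shift [ 20.79   -4.887 -23.847] turn [ 1.000e-03 -1.031e+00  0.000e+00] world [ 0.4814 -0.2183  0.32  ]
shift [ 20.79   -4.887 -23.847] turn [0.000e+00 7.609e+00 1.000e-03] world [ 0.4814 -0.2183  0.32  ]
shift [ 20.79   -4.887 -23.847] turn [ 1.0000e-03 -1.0391e+01 -0.0000e+00] world [ 0.4814 -0.2183  0.32  ]
```

```bash
python3 -m handwheel '[[1,-2,-1.2,0,-0.2,0],[2.2,-3.5,-2.7,0,-0.4,0],[3.6,-4.9,-4.1,0,-0.6,0],[5.2,-4.9,-6,0,-0.8,0],[6.8,-4.9,-7.9,0,-1.03,0]]' -1; python3 -c "
from h import *
st();go([-.12,-.165,.32],-3.6,True)"
```

```text
clock: 1.12
eef_pos: [0.2385, 0.2515, 0.321]
tool_rot: [-0.706, 0.021, -0.022, 0.707]
ft_force: [0.7, -0.4, -0.1]
grip_width: 0.0002
t 1.125 pos [0.2385 0.2515 0.321 ] lathe [-0.3919  0.2886  0.321 ] xaz -3.47 tilt [0.0019 0.0014] F [ 0.7 -0.4 -0.1] w 0.0002 j [ 0.812 -0.091 -0.042  1.618 -0.     0.873]
shift [ 10.833   0.031 -18.171] turn [-0.009  0.013  0.01 ] world [ 0.4814 -0.2183  0.32  ]
```

```bash
python3 -m handwheel '[[1.2,0,-2,0,0,0],[2.4,0,-4,0,0,0],[3.6,0,-6,0,0,0],[4.8,0,-8.1,0,0,0],[6,0,-10.1,0,0,0]]' && python3 -m handwheel '[[1.2,0,-2,0,0,0],[2.4,0,-4,0,0,0],[3.6,0,-6,0,0,0],[4.8,0,-8.0,0,0,0],[4.8,0,-8.0,0,0,0]]'; python3 -c "
from h import *
st();go([-.12,-.165,.188],-3.6,True)"
```

```text
clock: 1.75
eef_pos: [0.3721, -0.0107, 0.3207]
tool_rot: [-0.707, 0.022, -0.023, 0.707]
ft_force: [1.3, 0.7, -0.1]
grip_width: 0.0003
clock: 2.38
eef_pos: [0.4796, -0.2191, 0.3177]
tool_rot: [-0.706, 0.025, -0.023, 0.707]
ft_force: [-0.3, 1.4, -0.7]
grip_width: 0.0
t 2.375 pos [ 0.4796 -0.2191  0.3177] lathe [-0.1218 -0.1659  0.3177] xaz -3.87 tilt [-0.0031  0.0009] F [-0.3  1.4 -0.7] w 0.0 j [-0.428  0.287  0.374  1.662 -0.    -0.361]
shift [0.086 5.188 0.032] turn [-0.004 -0.027 -0.018] world [ 0.4814 -0.2183  0.188 ]
```

Now I'll go down beside the lever on the chuck side and check with the cameras.

```bash
python3 -m handwheel '[[0,1.5,0,0,0,0],[0,3,0,0,0,0],[0,4.3,0,0,0,0],[0,5.2,0,0,0,0],[0,5.2,0,0,0,0]]'; python3 - <<'E'
from h import *
st()
from workcell import bot
c=bot.camera("side");t=c["color"][135:285,260:440,::-1];cv2.imwrite("pics/s1.png",cv2.resize(t,None,fx=4,fy=4,interpolation=cv2.INTER_CUBIC))
c=bot.camera("top");t=c["color"][85:245,300:500,::-1];cv2.imwrite("pics/t1.png",cv2.resize(t,None,fx=3.6,fy=3.6,interpolation=cv2.INTER_CUBIC))
E
```

```text
clock: 3.0
eef_pos: [0.4771, -0.2144, 0.1889]
tool_rot: [-0.706, 0.023, -0.021, 0.707]
ft_force: [-0.0, 0.2, 1.2]
grip_width: 0.0001
t 3.0 pos [ 0.4771 -0.2144  0.1889] lathe [-0.1245 -0.1614  0.1889] xaz -3.56 tilt [-0.0037  0.0018] F [-0.   0.2  1.2] w 0.0001 j [-0.422  0.294  0.053  1.334  0.    -0.36 ]
```

View pics/s1.png

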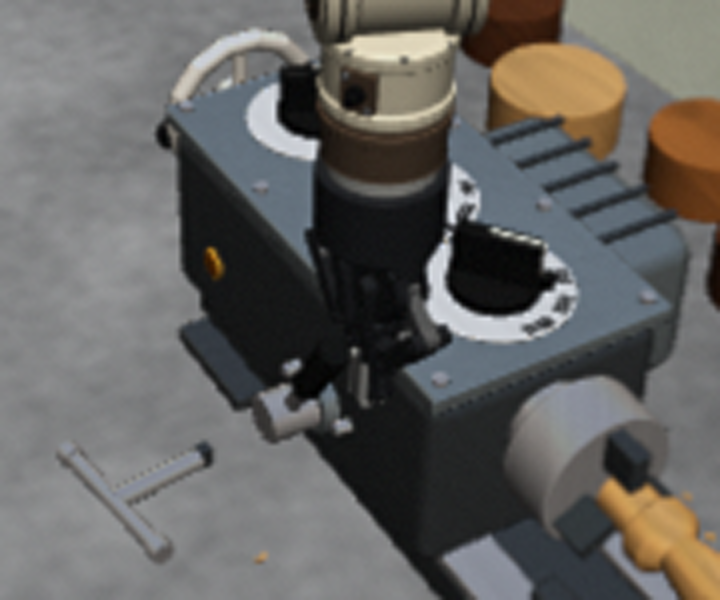

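View pics/t1.png

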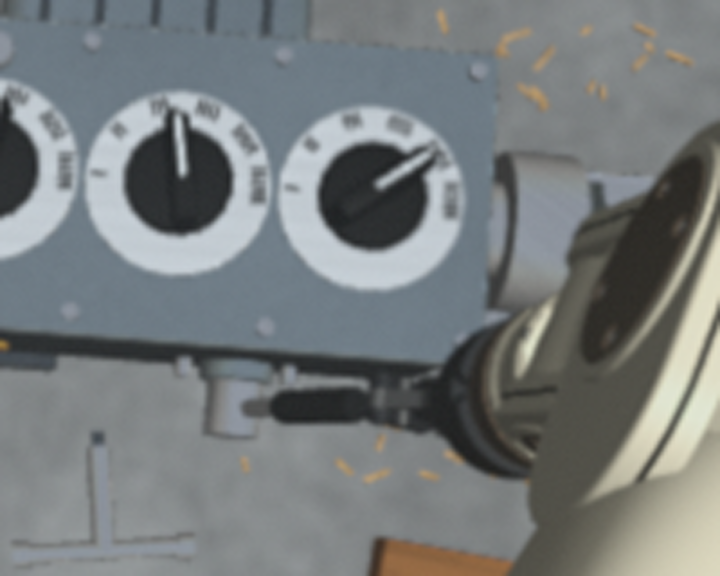

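```bash
python3 -m handwheel '[[0,0,0.6,0,0,0],[0,0,1.2,0,0,0],[0,0,1.8,0,0,0],[0,0,2.4,0,0,0],[0,0,2.8,0,0,0]]'; python3 -c "
from h import *
st()"; python3 -m handwheel '[[0,0,0.5,0,0,0],[0,0,1,0,0,0],[0,0,1.5,0,0,0],[0,0,1.9,0,0,0],[0,0,2,0,0,0]]';  python3 -c "
from h import *
st()"
```

```text
clock: 3.72
eef_pos: [0.4836, -0.1504, 0.1953]
tool_rot: [0.711, -0.021, 0.024, -0.702]
ft_force: [-11.4, -14.7, 30.5]
grip_width: 0.0002
t 3.725 pos [ 0.4836 -0.1504  0.1953] lathe [-0.1221 -0.097   0.1953] xaz -3.71 tilt [ 0.004  -0.0136] F [-11.4 -14.7  30.5] w 0.0002 j [-0.294  0.248  0.007  1.323 -0.012 -0.229]
clock: 4.35
eef_pos: [0.4876, -0.0967, 0.203]
tool_rot: [0.709, -0.017, 0.027, -0.705]
ft_force: [-21.3, 0.7, 59.0]
grip_width: -0.0002
t 4.35 pos [ 0.4876 -0.0967  0.203 ] lathe [-0.1214 -0.0432  0.203 ] xaz -3.61 tilt [ 0.0142 -0.0057] F [-21.3   0.7  59. ] w -0.0002 j [-0.194  0.22  -0.009  1.327 -0.003 -0.131]
```

```bash
python3 - <<'E'
from h import *
from workcell import bot
c=bot.camera("side");t=c["color"][135:285,260:440,::-1];cv2.imwrite("pics/s2.png",cv2.resize(t,None,fx=4,fy=4,interpolation=cv2.INTER_CUBIC))
c=bot.camera("top");t=c["color"][85:245,300:500,::-1];cv2.imwrite("pics/t2.png",cv2.resize(t,None,fx=3.6,fy=3.6,interpolation=cv2.INTER_CUBIC))
st()
E
```

```text
t 4.45 pos [ 0.4876 -0.0964  0.2029] lathe [-0.1214 -0.0429  0.2029] xaz -3.6 tilt [ 0.0142 -0.0049] F [-21.5   2.8  59.1] w -0.0001 j [-0.194  0.22  -0.009  1.327 -0.002 -0.131]
```

View pics/s2.png

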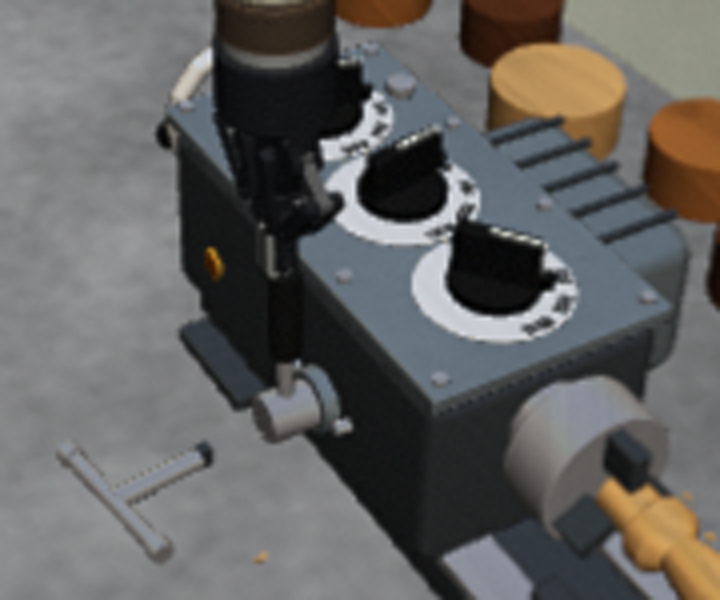

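View pics/t2.png

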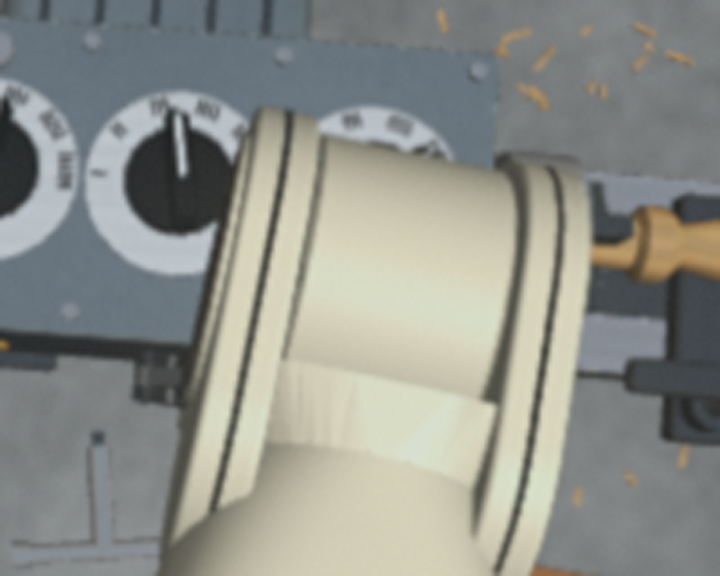

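```bash
python3 -m handwheel '[[0,-0.6,-0.1,0,0,0],[0,-1.4,-0.3,0,0,0],[0,-2.4,-0.5,0,1,0],[0,-3.2,-0.8,0,2,0],[0,-3.4,-1,0,3,0]]'; python3 - <<'E'
from h import *
from workcell import bot
st()
go([-.12,-.085,.28],-93.6,True)
go([-.12,-.085,.195],-93.6,True)
c=bot.camera("side");t=c["color"][135:285,260:440,::-1];cv2.imwrite("pics/s3.png",cv2.resize(t,None,fx=4,fy=4,interpolation=cv2.INTER_CUBIC))
for d in (0,.2,.4,.6,.8):
    a=d-.6
    print(d,np.round((proj(c,L2W(LP,[[-.12,-.05-r*np.sin(a),.115+r*np.cos(a)] for r in (0,.05,.122)]))-(260,135)+.5)*4).tolist())
E
```

```text
clock: 5.08
eef_pos: [0.4854, -0.1207, 0.2767]
tool_rot: [-0.676, 0.205, -0.207, 0.676]
ft_force: [-0.5, 0.3, 0.7]
grip_width: -0.0
t 5.075 pos [ 0.4854 -0.1207  0.2767] lathe [-0.1221 -0.0673  0.2767] xaz -33.92 tilt [ 0.0023 -0.0005] F [-0.5  0.3  0.7] w -0.0 j [-0.244  0.22   0.182  1.53   0.     0.348]
shift [ 0.43  -0.131 -0.568] turn [-0.011  5.969  0.009] world [ 0.4864 -0.1385  0.28  ]
shift [ 0.423  3.269 -0.571] turn [-0.011  5.969  0.009] world [ 0.4864 -0.1385  0.195 ]
0 [[285.0, 413.0], [265.0, 344.0], [236.0, 243.0]]
0.2 [[285.0, 413.0], [271.0, 346.0], [251.0, 246.0]]
0.4 [[285.0, 413.0], [278.0, 351.0], [268.0, 257.0]]
0.6 [[285.0, 413.0], [286.0, 358.0], [286.0, 275.0]]
0.8 [[285.0, 413.0], [293.0, 368.0], [305.0, 299.0]]
```

View pics/s3.png

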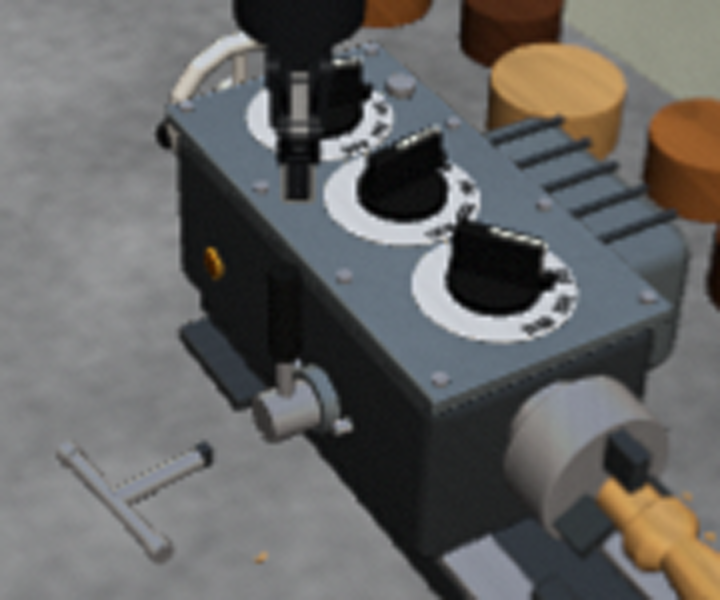

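```bash
python3 - <<'E'
from h import *
from workcell import bot
c=bot.camera("side")
for p in ([.4854,-.1207,.2767],[.4854,-.1207,.31],[.4876,-.0967,.203],[.4876,-.0967,.237],[.4771,-.2144,.1889]):
    print(p,(proj(c,[p])[0]-(260,135)+.5)*4)
E
```

```text
[0.4854, -0.1207, 0.2767] [297.35141078 241.74629605]
[0.4854, -0.1207, 0.31] [297.87305076 198.9401633 ]
[0.4876, -0.0967, 0.203] [278.93199068 309.84824915]
[0.4876, -0.0967, 0.237] [279.12121626 269.59865031]
[0.4771, -0.2144, 0.1889] [368.20651448 437.16309181]
```

```bash
python3 - <<'E'
from h import *
from workcell import bot
cs,ct=bot.camera("side"),bot.camera("top")
for z in (.16,.18,.19,.2,.21,.22,.23,.24): print(z,ray(cs,[[365/4+260-.5,403/4+135-.5]],z)[0,:2].round(4),ray(ct,[[395/3.6+300-.5,400/3.6+85-.5]],z)[0,:2].round(4))
print("true eef .4771 -.2144 .1889")
t=ct["color"][85:245,300:500,::-1];cv2.imwrite("pics/t3.png",cv2.resize(t,None,fx=3.6,fy=3.6,interpolation=cv2.INTER_CUBIC))
E
```

```text
0.16 [ 0.5115 -0.1633] [ 0.4941 -0.1994]
0.18 [ 0.4987 -0.1805] [ 0.4925 -0.1953]
0.19 [ 0.4924 -0.189 ] [ 0.4917 -0.1933]
0.2 [ 0.486  -0.1976] [ 0.4909 -0.1912]
0.21 [ 0.4796 -0.2062] [ 0.4901 -0.1892]
0.22 [ 0.4732 -0.2147] [ 0.4893 -0.1871]
0.23 [ 0.4668 -0.2233] [ 0.4885 -0.1851]
0.24 [ 0.4604 -0.2319] [ 0.4877 -0.1831]
true eef .4771 -.2144 .1889
```

View pics/t3.png

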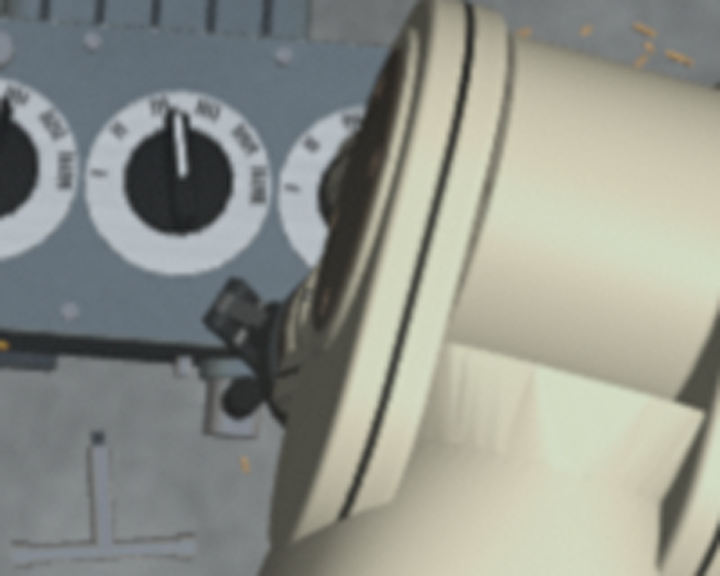

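```bash
python3 - <<'E'
from h import *
from workcell import bot
c=bot.camera("side")
im=cv2.imread("pics/side0.png")
q=proj(c,[[.1202,.4853,.1978],[.1202,.4853,.2108],[.1202,.4853,.24]]);print(q)
a=cv2.resize(im[80:180,80:180],None,fx=4,fy=4,interpolation=cv2.INTER_CUBIC)
for p in q: cv2.circle(a,tuple(int(v) for v in (p-(80,80)+.5)*4),2,(0,0,255),-1)
im=c["color"][:,:,::-1]
o=bot.get_obs();e=np.array(o["eef_pos"])
q=proj(c,[e,e+[0,0,.033]]);print(q)
b=cv2.resize(im[125:225,285:385],None,fx=4,fy=4,interpolation=cv2.INTER_CUBIC)
for p in q: cv2.circle(b,tuple(int(v) for v in (p-(285,125)+.5)*4),2,(0,0,255),-1)
cv2.imwrite("pics/cmp.png",np.hstack([a,b]))
E
```

```text
[[133.48229503 153.72480112]
 [132.48041499 150.29864297]
 [130.20150167 142.47480591]]
[[333.44393097 195.66094488]
 [333.56609647 185.07997174]]
```

View pics/cmp.png

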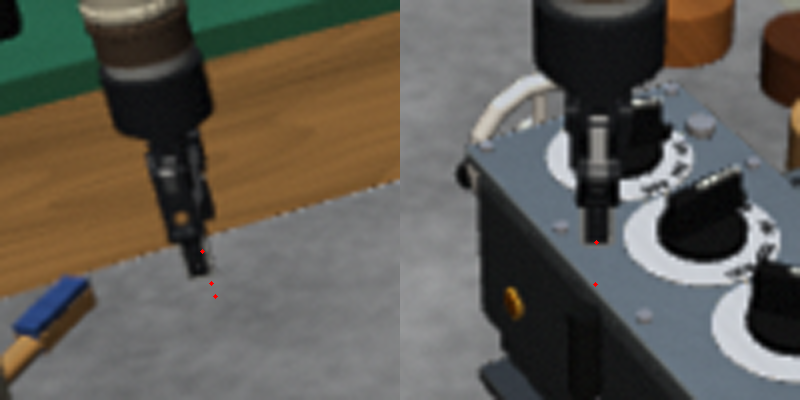

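```bash
python3 - <<'E'
from h import *
from workcell import bot
ct=bot.camera("top");c=bot.camera("side")
im=ct["color"][:,:,::-1]
o=bot.get_obs();e=np.array(o["eef_pos"]);Rm=R.from_quat(o["tool_rot"]).as_matrix()
print(e,Rm.round(3))
a=cv2.resize(im[120:240,300:440],None,fx=4,fy=4,interpolation=cv2.INTER_CUBIC)
for d,col in((0,(0,0,255)),(.03,(0,255,0)),(.073,(255,0,0)),(.15,(255,255,0))):
    p=proj(ct,[e-d*Rm[:,1]])[0]; print(d,p)
    cv2.circle(a,tuple(int(v) for v in (p-(300,120)+.5)*4),3,col,-1)
cv2.imwrite("pics/t4.png",a)
im=c["color"][:,:,::-1]
a=cv2.resize(im[60:220,270:400],None,fx=4,fy=4,interpolation=cv2.INTER_CUBIC)[:600]
for d,col in((0,(0,0,255)),(.03,(0,255,0)),(.073,(255,0,0)),(.15,(255,255,0))):
    p=proj(c,[e-d*Rm[:,1]])[0]; print(d,p)
    cv2.circle(a,tuple(int(v) for v in (p-(270,60)+.5)*4),3,col,-1)
cv2.imwrite("pics/s4.png",a)
E
```

```text
[ 0.48437316 -0.12055488  0.27464241] [[ 0.834 -0.001  0.552]
 [-0.552  0.     0.834]
 [-0.001 -1.    -0.   ]]
0 [380.45054674 195.2758897 ]
0.03 [382.60536984 194.00302067]
0.073 [386.02038231 191.98529879]
0.15 [393.33069743 187.66421814]
0 [333.45338824 195.69294528]
0.03 [333.58096017 186.08636575]
0.073 [333.7690046  171.76458642]
0.15 [334.12136967 144.38138391]
```

View pics/t4.png

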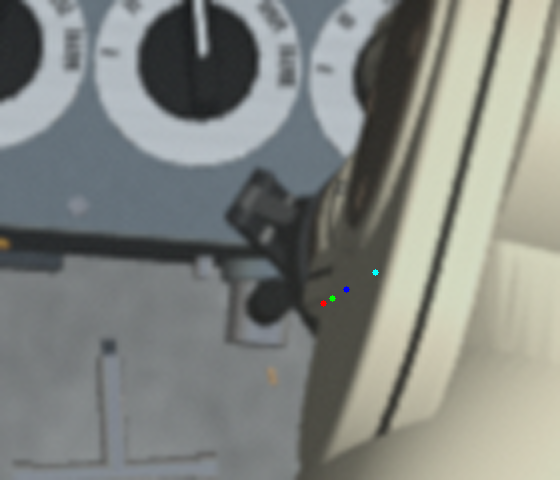

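View pics/s4.png

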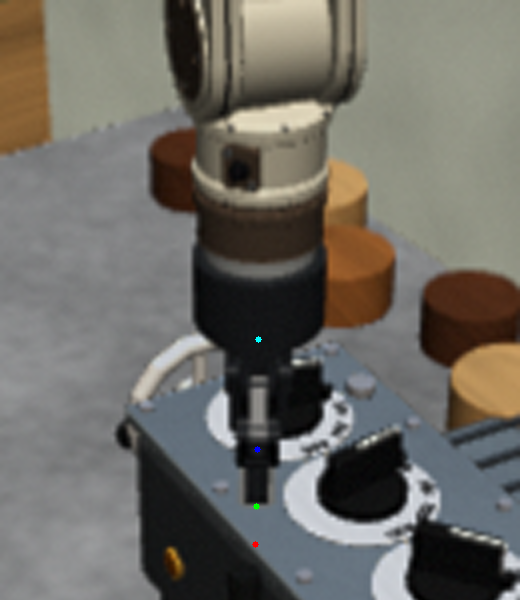

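```bash
python3 - <<'E'
from h import *
from workcell import bot
c=bot.camera("side"); im=cv2.imread("pics/side0.png")
e=np.array([.1202,.4853,.1978]); Rm=R.from_quat([0.7026,-0.0857,0.0855,-0.7012]).as_matrix()
a=cv2.resize(im[70:190,70:190],None,fx=5,fy=5,interpolation=cv2.INTER_CUBIC)
for d,col in((0.013,(0,0,255)),(.043,(0,255,0)),(.073,(255,0,0)),(.15,(255,255,0))):
  for s in (-.05,0,.05):
    p=proj(c,[e-d*Rm[:,1]+s*Rm[:,2]])[0]
    cv2.circle(a,tuple(int(v) for v in (p-(70,70)+.5)*5),3,col,-1)
im=cv2.imread("pics/top0.png")
ct=bot.camera("top")
b=cv2.resize(im[340:400,0:120],None,fx=5,fy=5,interpolation=cv2.INTER_CUBIC)
for d,col in((0.013,(0,0,255)),(.043,(0,255,0)),(.073,(255,0,0)),(.15,(255,255,0))):
  for s in (-.05,0,.05):
    p=proj(ct,[e-d*Rm[:,1]+s*Rm[:,2]])[0]
    cv2.circle(b,tuple(int(v) for v in (p-(0,340)+.5)*5),3,col,-1)
cv2.imwrite("pics/s5.png",a);cv2.imwrite("pics/t5.png",b)
E
```

```text
(no output)
```

View pics/s5.png

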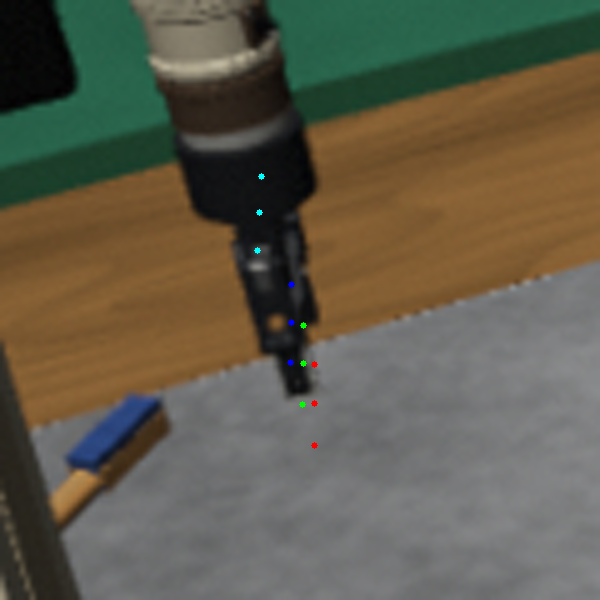

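View pics/t5.png

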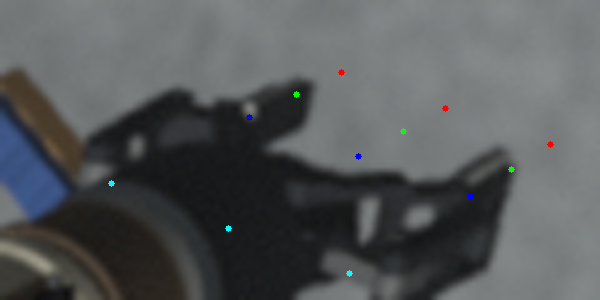

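```bash
python3 -m handwheel '[[0.4,0,-0.6,0,1,0],[0.42,0,-0.57,0,2,0],[0.42,0,-0.57,0,3,0],[0.42,0,-0.57,0,4,0],[0.42,0,-0.57,0,5,0]]'; python3 -c "
from h import *
st();go([-.12,-.088,.157],-93.6,True)"
```

```text
clock: 6.15
eef_pos: [0.4854, -0.1386, 0.275]
tool_rot: [0.526, -0.473, 0.472, -0.526]
ft_force: [0.6, 1.0, 0.2]
grip_width: 0.0004
t 6.15 pos [ 0.4854 -0.1386  0.275 ] lathe [-0.121  -0.0852  0.275 ] xaz -83.9 tilt [-0.0006  0.0002] F [0.6 1.  0.2] w 0.0004 j [-0.278  0.232  0.193  1.532  0.     1.186]
shift [0.12  4.721 0.022] turn [ 0.003  0.97  -0.001] world [ 0.4862 -0.1415  0.157 ]
```

```bash
python3 -m handwheel '[[0.12,1,0,0,0.97,0],[0.12,2.2,0,0,0.97,0],[0.12,3.4,0,0,0.97,0],[0.12,4.4,0,0,0.97,0],[0.12,4.7,0,0,0.97,0]]'; python3 -c "
from h import *
st();go([-.12,-.02,.157],-93.6,True)"
```

```text
clock: 6.78
eef_pos: [0.4845, -0.1412, 0.156]
tool_rot: [-0.486, 0.515, -0.513, 0.485]
ft_force: [0.0, 0.0, -0.5]
grip_width: -0.0
t 6.775 pos [ 0.4845 -0.1412  0.156 ] lathe [-0.1217 -0.0878  0.156 ] xaz -93.28 tilt [-0.0036  0.001 ] F [ 0.   0.  -0.5] w -0.0 j [-0.284  0.275 -0.06   1.24  -0.     1.344]
shift [-2.713 -0.038  0.083] turn [ 0.021  0.032 -0.005] world [ 0.4905 -0.0736  0.157 ]
```

```bash
python3 -m handwheel '[[-0.4,0,0,0,0,0],[-0.8,0,0,0,0,0],[-1.2,0,0,0,0,0],[-1.6,0,0,0,0,0],[-2,0,0,0,0,0]]'; python3 - <<'E'
from h import *
from workcell import bot
st();go([-.12,-.02,.157],-93.6,True)
c=bot.camera("side");t=c["color"][135:285,260:440,::-1];cv2.imwrite("pics/s6.png",cv2.resize(t,None,fx=4,fy=4,interpolation=cv2.INTER_CUBIC))
E
```

```text
clock: 7.4
eef_pos: [0.4892, -0.0915, 0.158]
tool_rot: [0.485, -0.514, 0.515, -0.485]
ft_force: [0.4, -3.8, -0.7]
grip_width: -0.0002
t 7.4 pos [ 0.4892 -0.0915  0.158 ] lathe [-0.1202 -0.0379  0.158 ] xaz -93.32 tilt [ 0.001  -0.0009] F [ 0.4 -3.8 -0.7] w -0.0002 j [-1.840e-01  2.560e-01 -8.000e-02  1.234e+00 -1.000e-03  1.444e+00]
shift [-0.715  0.041  0.011] turn [-0.006  0.028  0.005] world [ 0.4905 -0.0736  0.157 ]
```

View pics/s6.png

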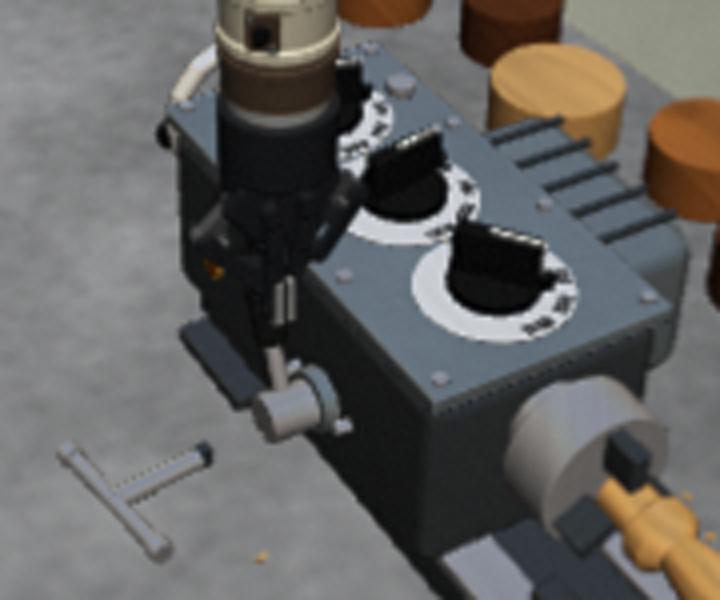

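The fingers at (285,300) are pushing the lever over with about 4 N. I'll carry on to the stop.

```bash
python3 -m handwheel '[[-0.2,0,0,0,0,0],[-0.4,0,0,0,0,0],[-0.6,0,0,0,0,0],[-0.75,0,0,0,0,0],[-0.75,0,0,0,0,0]]'; python3 - <<'E'
from h import *
from workcell import bot
st()
E
```

```text
clock: 8.07
eef_pos: [0.4897, -0.0724, 0.1577]
tool_rot: [-0.485, 0.514, -0.514, 0.486]
ft_force: [-0.2, -1.4, 0.7]
grip_width: -0.0
t 8.075 pos [ 0.4897 -0.0724  0.1577] lathe [-0.1209 -0.0188  0.1577] xaz -93.28 tilt [-0.0004  0.0011] F [-0.2 -1.4  0.7] w -0.0 j [-1.470e-01  2.530e-01 -8.500e-02  1.233e+00  1.000e-03  1.481e+00]
```

```bash
python3 -m handwheel '[[-0.1,0,0,0,0,0],[-0.2,0,0,0,0,0],[-0.3,0,0,0,0,0],[-0.3,0,0,0,0,0],[-0.3,0,0,0,0,0]]'; python3 - <<'E'
from h import *
from workcell import bot
st()
c=bot.camera("side");t=c["color"][135:285,260:440,::-1];cv2.imwrite("pics/s7.png",cv2.resize(t,None,fx=4,fy=4,interpolation=cv2.INTER_CUBIC))
E
```

```text
clock: 8.7
eef_pos: [0.4896, -0.0719, 0.1578]
tool_rot: [0.488, -0.512, 0.518, -0.481]
ft_force: [-3.2, -18.6, -1.0]
grip_width: 0.0
t 8.7 pos [ 0.4896 -0.0719  0.1578] lathe [-0.121  -0.0184  0.1578] xaz -93.56 tilt [-0.0014 -0.0127] F [ -3.2 -18.6  -1. ] w 0.0 j [-0.137  0.252 -0.087  1.232 -0.013  1.496]
```

View pics/s7.png

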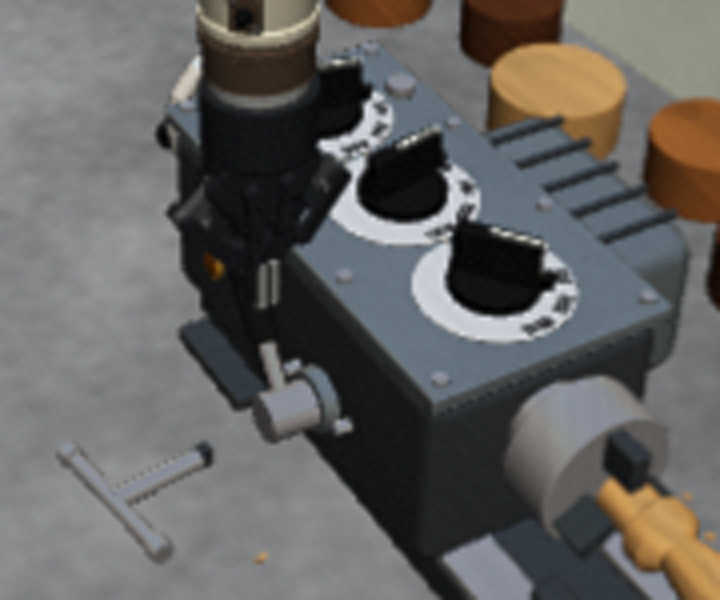

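```bash
python3 -m handwheel '[[0.5,0,0,0,0,0],[1,-0.5,0,0,0,0],[1.2,-2.5,0,0,0,0],[1.2,-4.5,0,0,-0.5,0],[1.2,-6,0,0,-1.3,0]]'; cat >> h.py <<'E'
def dials3(g,c,p=LP):
    """free-centre fit of white line; returns theta, centre offset mm"""
    g=g.astype(np.float32); out=[]
    rs=np.linspace(.003,.028,13); offs=[0,.001,-.001,.0045,-.0045]; wt=np.array([2,1,1,-2,-2])
    for y in (.112,0,-.112):
        def sc(v):
            a=np.radians(87.5)-v[0]
            P=[[v[1]*.001+r*np.cos(a)-o*np.sin(a),y+v[2]*.001+r*np.sin(a)+o*np.cos(a),.266] for o in offs for r in rs]
            q=proj(c,L2W(p,P)).astype(np.float32)
            m=cv2.remap(g,q[:,0].reshape(1,-1),q[:,1].reshape(1,-1),cv2.INTER_CUBIC).reshape(5,-1).mean(1)
            return float(m@wt)
        best=max(((sc((t,dx,dy)),t,dx,dy) for t in np.arange(-.1,3.2,.04) for dx in(-2,0,2) for dy in (-2,0,2)))
        from scipy.optimize import minimize
        f=minimize(lambda v:-sc(v)+2*(v[1]**2+v[2]**2),best[1:],method="Nelder-Mead")
        out.append((np.round(f.x,3).tolist(),round(-f.fun)))
    return out
E
python3 - <<'E'
from h import *
from workcell import bot
st()
for n in ("top","side"):
    c=bot.camera(n); print(n,dials3(cv2.imread(f"pics/{n}0.png",0),c))
    if n=="top":
        cv2.imwrite("pics/t8.png",c["color"][:,:,::-1])
    else: cv2.imwrite("pics/s8.png",c["color"][:,:,::-1])
E
```

```text
clock: 9.38
eef_pos: [0.4892, -0.0953, 0.3112]
tool_rot: [-0.54, 0.454, -0.456, 0.543]
ft_force: [0.2, -0.3, -1.0]
grip_width: -0.0
t 9.375 pos [ 0.4892 -0.0953  0.3112] lathe [-0.12   -0.0417  0.3112] xaz -80.05 tilt [0.0039 0.0008] F [ 0.2 -0.3 -1. ] w -0.0 j [-0.193  0.217  0.266  1.616  0.002  1.204]
top [([1.802, -2.479, 1.639], 490), ([1.347, -1.105, 0.001], 562), ([2.44, -0.0, 2.059], 480)]
side [([1.73, 0.0, 1.955], 139), ([1.346, -2.076, 1.857], 271), ([2.41, 0.956, 2.141], 310)]
```

View pics/s8.png

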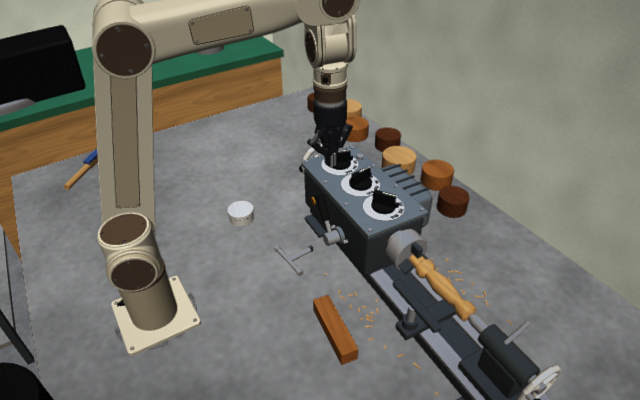

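View pics/t8.png

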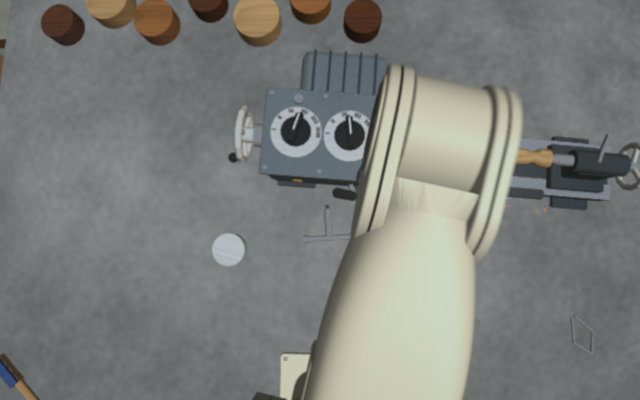

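The lever now leans to the handwheel end: the sleeve in the top view is at (345,195). On to the right dial with the gripper open.

```bash
python3 -c "
from h import *
go([0,-.112,.30],-55.3,True)"
```

```text
shift [3.82  0.599 3.941] turn [-0.056 -2.492  0.027] world [ 0.6045 -0.173   0.3   ]
```

```bash
python3 -m handwheel '[[1,0.1,1,0,-0.6,0],[2,0.2,2,0,-1.2,0],[3,0.4,3,0,-1.8,0],[3.8,0.6,3.94,0,-2.5,0],[3.8,0.6,3.94,0,-2.5,0]]' 1; python3 -c "
from h import *
st();go([0,-.112,.206],-55.3,True)"
```

```text
clock: 10.1
eef_pos: [0.6023, -0.1731, 0.2899]
tool_rot: [-0.626, 0.33, -0.327, 0.626]
ft_force: [-0.3, 0.7, -0.4]
grip_width: 0.0851
t 10.1 pos [ 0.6023 -0.1731  0.2899] lathe [-0.0021 -0.1123  0.2899] xaz -55.41 tilt [-0.0034  0.002 ] F [-0.3  0.7 -0.4] w 0.0851 j [-2.800e-01  5.110e-01  6.370e-01  1.701e+00  1.000e-03  6.870e-01]
shift [0.056 3.357 0.079] turn [ 0.01  -0.011 -0.02 ] world [ 0.6045 -0.173   0.206 ]
```

```bash
python3 -m handwheel '[[0,1,0,0,0,0],[0,2,0,0,0,0],[0,2.8,0,0,0,0],[0,2.8,0,0,0,0],[0,2.8,0,0,0,0]]'; python3 - <<'E'
from h import *
from workcell import bot
st();go([0,-.112,.207],-55.3,True)
c=bot.camera("side");t=c["color"][115:265,290:470,::-1];cv2.imwrite("pics/s9.png",cv2.resize(t,None,fx=4,fy=4,interpolation=cv2.INTER_CUBIC))
E
```

```text
clock: 10.72
eef_pos: [0.6017, -0.1723, 0.2242]
tool_rot: [-0.626, 0.328, -0.329, 0.627]
ft_force: [0.3, -0.0, 0.9]
grip_width: 0.0851
t 10.725 pos [ 0.6017 -0.1723  0.2242] lathe [-0.0028 -0.1115  0.2242] xaz -55.33 tilt [ 0.0016 -0.0001] F [ 0.3 -0.   0.9] w 0.0851 j [-0.279  0.494  0.442  1.517  0.     0.687]
shift [0.084 0.689 0.074] turn [-0.007 -0.003  0.006] world [ 0.6045 -0.173   0.207 ]
```

View pics/s9.png

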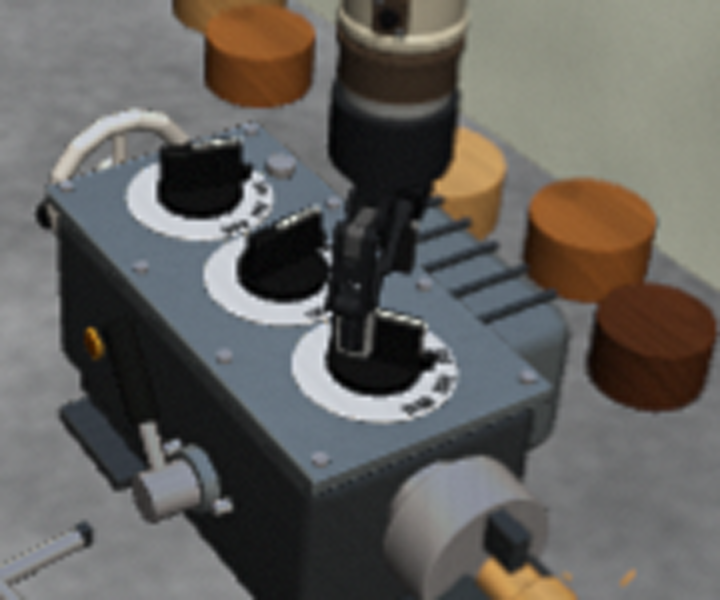

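The fingers straddle the right bar (near finger at (355,330), bar behind it). The lever at (140,400) leans fully left. I'll lower the last bit and close.

```bash
python3 -m handwheel '[[0.1,0.3,0.07,0,0,0],[0.1,0.6,0.07,0,0,0],[0.1,0.68,0.07,0,0,0],[0.1,0.68,0.07,0,0,0],[0.1,0.68,0.07,0,0,0]]'; python3 -c "
from h import *
st()";  python3 -m handwheel '[[0,0,0,0,0,0],[0,0,0,0,0,0],[0,0,0,0,0,0],[0,0,0,0,0,0],[0,0,0,0,0,0]]' -1;python3 - <<'E'
from h import *
from workcell import bot
st();go([0,-.112,.207],13.9,True)
c=bot.camera("side");t=c["color"][115:265,290:470,::-1];cv2.imwrite("pics/s10.png",cv2.resize(t,None,fx=4,fy=4,interpolation=cv2.INTER_CUBIC))
E
```

```text
clock: 11.4
eef_pos: [0.6046, -0.1737, 0.206]
tool_rot: [-0.626, 0.328, -0.328, 0.626]
ft_force: [-0.5, -0.2, 0.5]
grip_width: 0.0852
t 11.4 pos [ 0.6046 -0.1737  0.206 ] lathe [ 2.000e-04 -1.127e-01  2.060e-01] xaz -55.31 tilt [ 0.0003 -0.    ] F [-0.5 -0.2  0.5] w 0.0852 j [-0.28   0.505  0.412  1.478  0.     0.686]
clock: 12.02
eef_pos: [0.606, -0.1726, 0.2062]
tool_rot: [-0.625, 0.327, -0.329, 0.627]
ft_force: [4.7, 2.5, 0.4]
grip_width: 0.0131
t 12.025 pos [ 0.606  -0.1726  0.2062] lathe [ 0.0015 -0.1116  0.2062] xaz -55.27 tilt [0.0031 0.0015] F [4.7 2.5 0.4] w 0.0131 j [-0.279  0.505  0.413  1.476  0.002  0.686]
shift [-0.023 -0.033 -0.058] turn [-0.015 -6.917  0.014] world [ 0.6045 -0.173   0.207 ]
```

View pics/s10.png

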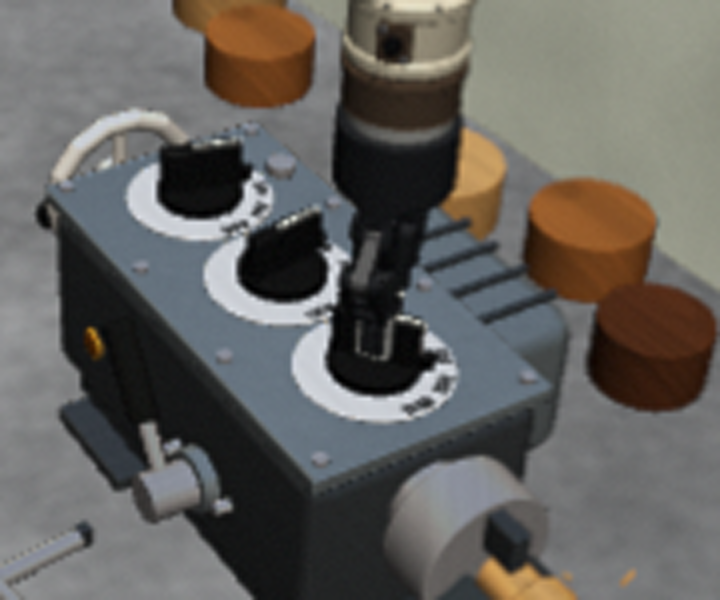

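Gripped (13.1 mm). Now I'll turn it 69 degrees counter-clockwise.

```bash
python3 -m handwheel '[[0,0,0.06,0,-0.7,0],[0,0,0.06,0,-1.4,0],[0,0,0.06,0,-2.2,0],[0,0,0.06,0,-3,0],[0,0,0.06,0,-3.7,0]]'; python3 -c "
from h import *
st();go([0.001,-.1115,.2065],13.9,True)"
```

```text
clock: 12.7
eef_pos: [0.6063, -0.1722, 0.2062]
tool_rot: [-0.698, 0.111, -0.111, 0.699]
ft_force: [1.8, 2.9, 0.7]
grip_width: 0.0131
t 12.7 pos [ 0.6063 -0.1722  0.2062] lathe [ 0.0018 -0.1111  0.2062] xaz -18.06 tilt [0.0014 0.0008] F [1.8 2.9 0.7] w 0.0131 j [-2.770e-01  5.060e-01  4.160e-01  1.479e+00  1.000e-03  3.800e-02]
shift [-0.028 -0.013 -0.025] turn [-0.005 -3.196  0.008] world [ 0.6055 -0.1725  0.2065]
```

```bash
python3 -m handwheel '[[0,0,0,0,-0.8,0],[0,0,0,0,-1.6,0],[0,0,0,0,-2.4,0],[0,0,0,0,-3.2,0],[0,0,0,0,-3.2,0]]'; python3 - <<'E'
from h import *
from workcell import bot
st()
c=bot.camera("side");t=c["color"][115:265,290:470,::-1];cv2.imwrite("pics/s11.png",cv2.resize(t,None,fx=4,fy=4,interpolation=cv2.INTER_CUBIC))
E
```

```text
clock: 13.32
eef_pos: [0.6064, -0.1716, 0.2061]
tool_rot: [-0.702, -0.085, 0.084, 0.703]
ft_force: [2.7, 5.3, 1.1]
grip_width: 0.0129
t 13.325 pos [ 0.6064 -0.1716  0.2061] lathe [ 0.0018 -0.1105  0.2061] xaz 13.67 tilt [0.0014 0.0016] F [2.7 5.3 1.1] w 0.0129 j [-0.277  0.506  0.416  1.479  0.002 -0.516]
```

View pics/s11.png

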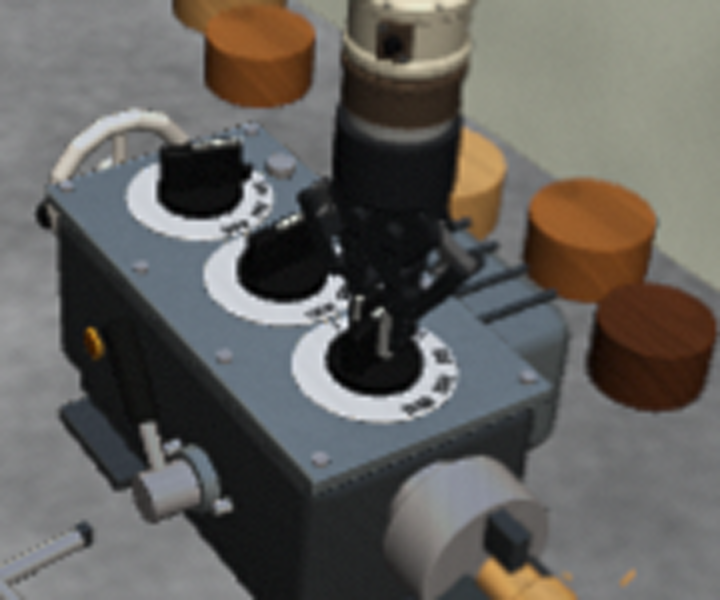

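```bash
python3 -m handwheel '[[0,0,0,0,0,0],[0,0,0,0,0,0],[0,-0.3,0,0,0,0],[0,-1.5,0,0,0,0],[0,-3.2,0,0,0,0]]' 1; python3 - <<'E'
from h import *
from workcell import bot
st();go([0.001,.001,.29],-3.6+87.5-np.degrees(1.347),True)
E
```

```text
clock: 14.0
eef_pos: [0.6048, -0.173, 0.2859]
tool_rot: [-0.702, -0.083, 0.085, 0.702]
ft_force: [-0.3, -0.4, 0.6]
grip_width: 0.0853
t 14.0 pos [ 0.6048 -0.173   0.2859] lathe [ 0.0004 -0.112   0.2859] xaz 13.64 tilt [-0.0029  0.0003] F [-0.3 -0.4  0.6] w 0.0853 j [-0.278  0.514  0.632  1.692 -0.    -0.516]
shift [ 1.364 -0.165  4.31 ] turn [-0.005  0.691 -0.016] world [ 0.6126 -0.0603  0.29  ]
```

```bash
python3 -m handwheel '[[0.4,-0.1,1.2,0,0.2,0],[0.8,-0.1,2.5,0,0.4,0],[1.2,-0.1,3.8,0,0.6,0],[1.36,-0.1,4.31,0,0.69,0],[1.36,-0.1,4.31,0,0.69,0]]'; python3 - <<'E'
from h import *
from workcell import bot
st();go([0.001,.001,.206],6.7,True)
c=bot.camera("top");print(dials3(cv2.cvtColor(c["color"],cv2.COLOR_RGB2GRAY),c)); cv2.imwrite("pics/t12.png",cv2.resize(c["color"][85:245,225:445,::-1],None,fx=3.6,fy=3.6,interpolation=cv2.INTER_CUBIC))
E
```

```text
clock: 14.62
eef_pos: [0.6133, -0.0598, 0.2887]
tool_rot: [0.706, 0.042, -0.042, -0.706]
ft_force: [0.2, -0.6, -0.8]
grip_width: 0.0856
t 14.625 pos [ 0.6133 -0.0598  0.2887] lathe [0.0018 0.0015 0.2887] xaz 6.86 tilt [ 0.0003 -0.0007] F [ 0.2 -0.6 -0.8] w 0.0856 j [-9.700e-02  4.800e-01  5.840e-01  1.675e+00 -1.000e-03 -2.170e-01]
shift [-0.034  3.306 -0.011] turn [0.004 0.016 0.001] world [ 0.6126 -0.0603  0.206 ]
[([1.791, -2.427, 1.488], 405), ([0.039, 0.154, 0.008], 1), ([2.673, 0.124, -0.077], 2)]
```

View pics/t12.png

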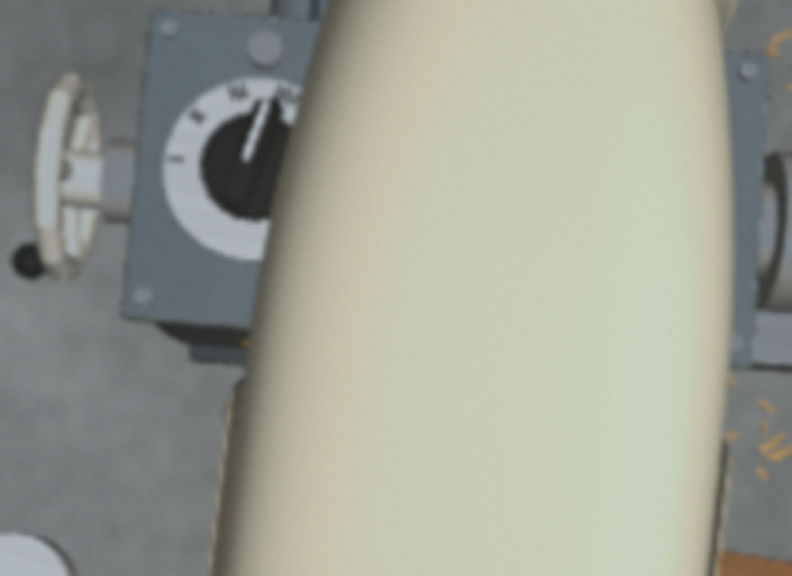

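The arm hides the middle and right dials from above. The left pointer is still at (262,130), as before. I'll lower onto the middle dial.

```bash
python3 -m handwheel '[[0,1,0,0,0,0],[0,2,0,0,0,0],[0,2.8,0,0,0,0],[0,3.25,0,0,0,0],[0,3.25,0,0,0,0]]'; python3 -c "
from h import *
st()";  python3 -m handwheel '[[0,0,0,0,0,0],[0,0,0,0,0,0],[0,0,0,0,0,0],[0,0,0,0,0,0],[0,0,0,0,0,0]]' -1;python3 - <<'E'
from h import *
from workcell import bot
st();go([0.001,.001,.206],-3.6+87.5-140,True)
c=bot.camera("side");t=c["color"][115:265,290:470,::-1];cv2.imwrite("pics/s13.png",cv2.resize(t,None,fx=4,fy=4,interpolation=cv2.INTER_CUBIC))
E
```

```text
clock: 15.3
eef_pos: [0.6127, -0.061, 0.2063]
tool_rot: [-0.706, -0.041, 0.042, 0.706]
ft_force: [-0.5, 0.1, 0.4]
grip_width: 0.0852
t 15.3 pos [ 0.6127 -0.061   0.2063] lathe [0.0012 0.0003 0.2063] xaz 6.72 tilt [-0.0017 -0.    ] F [-0.5  0.1  0.4] w 0.0852 j [-0.099  0.477  0.369  1.465 -0.    -0.216]
clock: 15.92
eef_pos: [0.6134, -0.0598, 0.2076]
tool_rot: [-0.706, -0.042, 0.042, 0.706]
ft_force: [-1.3, 0.9, 1.5]
grip_width: 0.0129
t 15.925 pos [ 0.6134 -0.0598  0.2076] lathe [0.0018 0.0015 0.2076] xaz 6.8 tilt [0.0007 0.0002] F [-1.3  0.9  1.5] w 0.0129 j [-0.097  0.476  0.37   1.465  0.    -0.216]
shift [-0.036  0.062 -0.013] turn [-3.00e-03  6.29e+00  3.00e-03] world [ 0.6126 -0.0603  0.206 ]
```

View pics/s13.png

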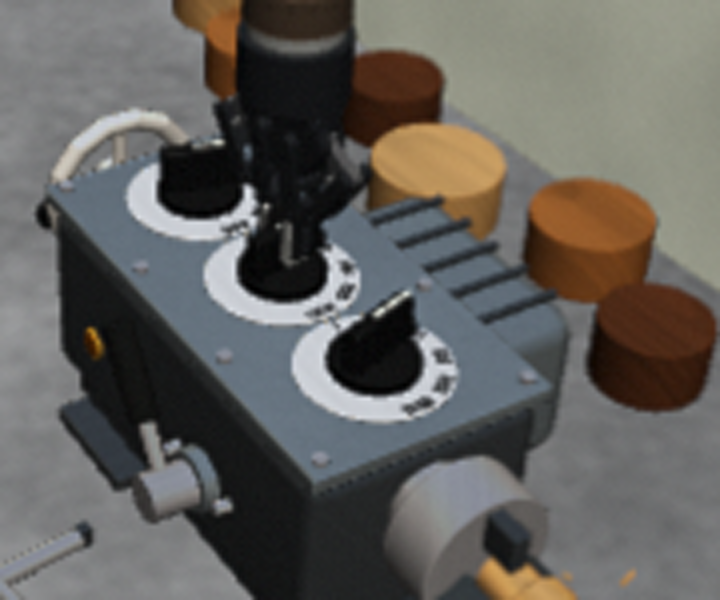

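The middle bar is gripped at (285,245). The right dial's bar has turned, with its white line now pointing to the far side at (395,300). Now I'll turn the middle dial clockwise by 62.9 degrees.

```bash
python3 -m handwheel '[[0,0,0,0,0.7,0],[0,0,0,0,1.4,0],[0,0,0,0,2.1,0],[0,0,0,0,2.8,0],[0,0,0,0,3.5,0]]'; python3 -m handwheel '[[0,0,0,0,0.7,0],[0,0,0,0,1.4,0],[0,0,0,0,2.1,0],[0,0,0,0,2.8,0],[0,0,0,0,2.8,0]]'; python3 - <<'E'
from h import *
st()
E
```

```text
clock: 16.6
eef_pos: [0.6133, -0.0606, 0.2076]
tool_rot: [0.686, -0.173, 0.174, -0.685]
ft_force: [-0.7, -2.2, 2.3]
grip_width: 0.0128
clock: 17.23
eef_pos: [0.6129, -0.061, 0.2076]
tool_rot: [0.624, -0.333, 0.333, -0.623]
ft_force: [-3.8, -2.0, 4.5]
grip_width: 0.0128
t 17.225 pos [ 0.6129 -0.061   0.2076] lathe [0.0013 0.0003 0.2076] xaz -56.18 tilt [-0.0002 -0.0016] F [-3.8 -2.   4.5] w 0.0128 j [-0.098  0.476  0.37   1.465 -0.002  0.882]
```

```bash
python3 -m handwheel '[[0,0,0,0,0,0],[0,0,0,0,0,0],[0,-0.3,0,0,0,0],[0,-1.5,0,0,0,0],[0,-3.2,0,0,0,0]]' 1; python3 - <<'E'
from h import *
from workcell import bot
st();go([0.001,.113,.29],-3.6+87.5-np.degrees(1.79),True)
E
```

```text
clock: 17.85
eef_pos: [0.6126, -0.0597, 0.287]
tool_rot: [0.624, -0.334, 0.332, -0.624]
ft_force: [-0.1, -0.1, 0.4]
grip_width: 0.0855
t 17.85 pos [ 0.6126 -0.0597  0.287 ] lathe [0.001  0.0015 0.287 ] xaz -56.17 tilt [-0.0027  0.0006] F [-0.1 -0.1  0.4] w 0.0855 j [-0.097  0.481  0.581  1.674  0.     0.883]
shift [-3.542 -0.118  2.709] turn [ 0.007 -3.751 -0.014] world [0.6196 0.0515 0.29  ]
```

```bash
python3 -m handwheel '[[-0.9,-0.1,0.7,0,-0.8,0],[-1.8,-0.1,1.4,0,-1.6,0],[-2.7,-0.1,2.1,0,-2.4,0],[-3.54,-0.1,2.7,0,-3.2,0],[-3.54,-0.1,2.7,0,-3.75,0]]'; python3 - <<'E'
from h import *
st();go([0.001,.113,.206],-18.7,True)
E
```

```text
clock: 18.48
eef_pos: [0.6203, 0.0535, 0.2899]
tool_rot: [-0.698, 0.112, -0.113, 0.698]
ft_force: [-0.1, -1.3, -0.0]
grip_width: 0.0851
t 18.475 pos [0.6203 0.0535 0.2899] lathe [0.0016 0.115  0.2899] xaz -18.3 tilt [0.0005 0.0007] F [-0.1 -1.3 -0. ] w 0.0851 j [8.600e-02 4.950e-01 6.120e-01 1.687e+00 1.000e-03 4.050e-01]
shift [-2.000e-03  3.356e+00 -8.500e-02] turn [-0.005  0.04   0.002] world [0.6196 0.0515 0.206 ]
```

```bash
python3 -m handwheel '[[0,1,0,0,0,0],[0,2,0,0,0,0],[0,2.8,-0.05,0,0,0],[0,3.3,-0.05,0,0,0],[0,3.3,-0.05,0,0,0]]'; python3 -c "
from h import *
st()";  python3 -m handwheel '[[0,0,0,0,0,0],[0,0,0,0,0,0],[0,0,0,0,0,0],[0,0,0,0,0,0],[0,0,0,0,0,0]]' -1;python3 - <<'E'
from h import *
from workcell import bot
st();go([0.001,.113,.206],48.9,True)
c=bot.camera("side");t=c["color"][115:265,290:470,::-1];cv2.imwrite("pics/s14.png",cv2.resize(t,None,fx=4,fy=4,interpolation=cv2.INTER_CUBIC))
E
```

```text
clock: 19.1
eef_pos: [0.6193, 0.05, 0.2064]
tool_rot: [0.698, -0.115, 0.114, -0.698]
ft_force: [0.0, 0.5, 0.9]
grip_width: 0.0856
t 19.1 pos [0.6193 0.05   0.2064] lathe [0.0008 0.1114 0.2064] xaz -18.69 tilt [-0.0016 -0.    ] F [0.  0.5 0.9] w 0.0856 j [0.08  0.489 0.389 1.472 0.    0.407]
clock: 19.73
eef_pos: [0.6204, 0.0513, 0.2077]
tool_rot: [-0.697, 0.114, -0.115, 0.699]
ft_force: [2.0, 5.6, 2.1]
grip_width: 0.013
t 19.725 pos [0.6204 0.0513 0.2077] lathe [0.0018 0.1128 0.2077] xaz -18.66 tilt [0.0019 0.0024] F [2.  5.6 2.1] w 0.013 j [0.081 0.488 0.39  1.471 0.002 0.407]
shift [-0.034  0.068 -0.002] turn [-0.011 -6.756  0.015] world [0.6196 0.0515 0.206 ]
```

View pics/s14.png

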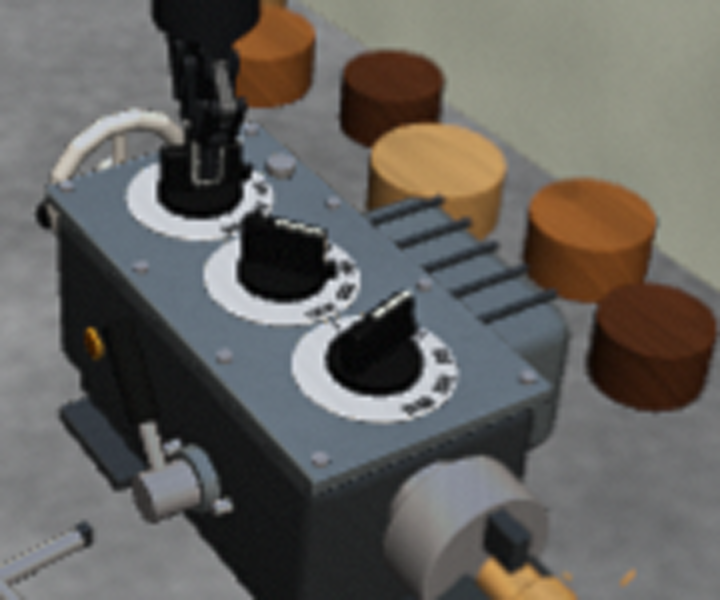

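The left bar is gripped at (207,165), and the middle and right dials are both turned. Now I'll turn the left dial 67.6 degrees counter-clockwise.

```bash
python3 -m handwheel '[[0,0,0.04,0,-0.7,0],[0,0,0.04,0,-1.4,0],[0,0,0.04,0,-2.1,0],[0,0,0.04,0,-2.8,0],[0,0,0.04,0,-3.5,0]]'; python3 -m handwheel '[[0,0,0,0,-0.8,0],[0,0,0,0,-1.6,0],[0,0,0,0,-2.4,0],[0,0,0,0,-3.2,0],[0,0,0,0,-3.26,0]]'; python3 - <<'E'
from h import *
st()
E
```

```text
clock: 20.4
eef_pos: [0.6205, 0.0522, 0.2077]
tool_rot: [-0.699, -0.102, 0.101, 0.7]
ft_force: [1.3, 4.9, 1.4]
grip_width: 0.0124
clock: 21.02
eef_pos: [0.62, 0.053, 0.2077]
tool_rot: [-0.642, -0.294, 0.293, 0.644]
ft_force: [0.3, 6.5, 2.1]
grip_width: 0.0129
t 21.025 pos [0.62   0.053  0.2077] lathe [0.0013 0.1145 0.2077] xaz 49.06 tilt [0.0006 0.0034] F [0.3 6.5 2.1] w 0.0129 j [ 0.083  0.489  0.391  1.472  0.003 -0.773]
```

```bash
python3 -m handwheel '[[0,0,0,0,0,0],[0,0,0,0,0,0],[0,-0.3,0,0,0,0],[0,-1.8,0,0,0,0],[0,-3.8,0,0,0,0]]' 1; python3 - <<'E'
from h import *
st();go([-.12,.07,.31],86.4,True)
E
```

```text
clock: 21.65
eef_pos: [0.6192, 0.0503, 0.3022]
tool_rot: [-0.644, -0.291, 0.294, 0.644]
ft_force: [0.4, 0.3, -0.0]
grip_width: 0.0854
t 21.65 pos [0.6192 0.0503 0.3022] lathe [0.0007 0.1117 0.3022] xaz 48.86 tilt [-0.0031 -0.0007] F [ 0.4  0.3 -0. ] w 0.0854 j [ 0.081  0.501  0.653  1.726 -0.    -0.772]
shift [-4.266 -0.298  2.812] turn [-0.015 -3.754 -0.01 ] world [0.4961 0.0162 0.31  ]
```

```bash
python3 - <<'E'
from h import *
go([.40,.26,.31],86.4)
E
```

```text
shift [ 0.548 -0.293 12.124] turn [-0.015 -3.754 -0.01 ] world [0.4  0.26 0.31]
```

```bash
python3 -m handwheel '[[0.1,-0.3,2.4,0,-0.7,0],[0.2,-0.3,4.8,0,-1.4,0],[0.3,-0.3,7.2,0,-2.1,0],[0.4,-0.3,9.6,0,-2.9,0],[0.5,-0.3,12,0,-3.75,0]]' -1; python3 - <<'E'
from h import *
from workcell import bot
st()
c=bot.camera("top");print(dials3(cv2.cvtColor(c["color"],cv2.COLOR_RGB2GRAY),c)); cv2.imwrite("pics/t15.png",cv2.resize(c["color"][85:245,225:445,::-1],None,fx=3.6,fy=3.6,interpolation=cv2.INTER_CUBIC))
for d in (0,.1,.2): print(d,((proj(c,L2W(LP,[[-.12,-.05-r*np.sin(d-.6),.115+r*np.cos(d-.6)] for r in (0,.05,.122)]))-(225,85)+.5)*3.6).round().tolist())
c=bot.camera("side");print(dials3(cv2.cvtColor(c["color"],cv2.COLOR_RGB2GRAY),c)); cv2.imwrite("pics/s15.png",cv2.resize(c["color"][115:265,290:470,::-1],None,fx=4,fy=4,interpolation=cv2.INTER_CUBIC))
E
```

```text
clock: 22.28
eef_pos: [0.401, 0.2582, 0.3103]
tool_rot: [0.515, 0.485, -0.485, -0.514]
ft_force: [0.6, 1.7, -0.1]
grip_width: 0.0004
t 22.275 pos [0.401  0.2582 0.3103] lathe [-0.2301  0.3056  0.3103] xaz 86.61 tilt [0.0013 0.0006] F [ 0.6  1.7 -0.1] w 0.0004 j [ 0.572  0.174  0.211  1.606 -0.    -0.939]
[([0.583, 0.001, -0.949], 499), ([2.457, -0.0, 2.057], 516), ([1.234, 0.0, -0.0], 487)]
0 [[503.0, 411.0], [463.0, 402.0], [399.0, 389.0]]
0.1 [[503.0, 411.0], [470.0, 403.0], [417.0, 389.0]]
0.2 [[503.0, 411.0], [478.0, 403.0], [437.0, 390.0]]
[([0.576, -1.382, -2.118], 550), ([2.462, 1.714, 2.268], 213), ([1.231, 0.001, 1.429], 465)]
```

View pics/t15.png

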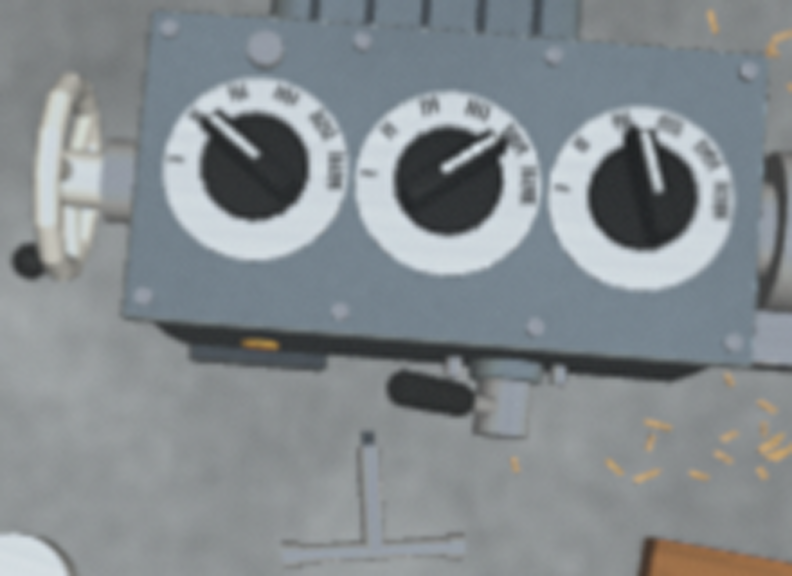

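View pics/s15.png

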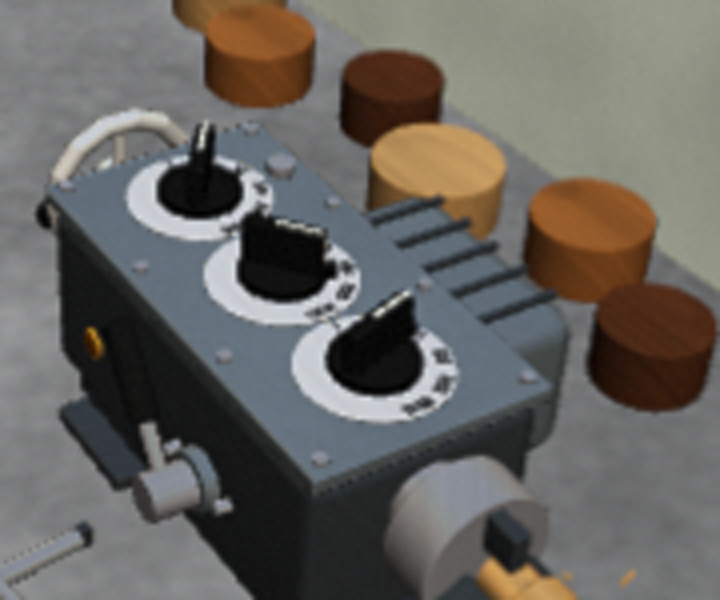

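```bash
python3 - <<'E'
from h import *
from workcell import bot
c=bot.camera("top")
cs,ss=np.cos(LP[2]),np.sin(LP[2])
for dx in (-.001,0,.0015):
  for dy in (-.001,0,.0015):
    p=[LP[0]+cs*dx-ss*dy,LP[1]+ss*dx+cs*dy,LP[2]]
    print(dx,dy,dials2(c,p))
E
```

```text
-0.001 -0.001 [(0.623, 518), (2.316, 424), (1.195, 519)]
-0.001 0 [(0.654, 495), (2.349, 468), (1.246, 509)]
-0.001 0.0015 [(0.703, 443), (2.397, 520), (1.321, 454)]
0 -0.001 [(0.58, 519), (2.357, 467), (1.178, 514)]
0 0 [(0.612, 507), (2.391, 502), (1.229, 510)]
0 0.0015 [(0.662, 471), (2.44, 539), (1.305, 460)]
0.0015 -0.001 [(0.516, 485), (2.42, 497), (1.152, 488)]
0.0015 0 [(0.548, 492), (2.455, 517), (1.204, 494)]
0.0015 0.0015 [(0.598, 481), (2.506, 528), (1.282, 464)]
```

The top view shows the pointers on two strokes (205,115), five strokes (505,140) and three strokes (640,125), and the lever in neutral with its end at (390,388). Now I'll push the lever back from the handwheel side.

```bash
python3 - <<'E'
from h import *
go([-.12,.07,.25],86.4,True)
go([-.12,.07,.158],86.4,True)
E
```

```text
shift [-9.472  2.429 -4.375] turn [0.009 0.025 0.004] world [0.4961 0.0162 0.25  ]
shift [-9.474  6.109 -4.369] turn [0.009 0.025 0.004] world [0.4961 0.0162 0.158 ]
```

```bash
python3 -m handwheel '[[-2,0,-0.9,0,0,0],[-4,0,-1.8,0,0,0],[-6,0.4,-2.7,0,0,0],[-8,0.8,-3.6,0,0,0],[-9.47,1.5,-4.37,0,0,0]]';  python3 - <<'E'
from h import *
st();go([-.12,.068,.158],86.4,True)
E
```

```text
clock: 23.05
eef_pos: [0.4978, 0.0103, 0.2726]
tool_rot: [0.517, 0.483, -0.482, -0.516]
ft_force: [-0.1, 0.6, -0.3]
grip_width: 0.0003
t 23.05 pos [0.4978 0.0103 0.2726] lathe [-0.1179  0.0642  0.2726] xaz 86.11 tilt [ 0.0023 -0.0008] F [-0.1  0.6 -0.3] w 0.0003 j [ 2.100e-02  2.160e-01  1.660e-01  1.518e+00 -1.000e-03 -1.482e+00]
shift [0.153 4.583 0.094] turn [ 0.014 -0.029 -0.004] world [0.496  0.0142 0.158 ]
```

```bash
python3 -m handwheel '[[0.15,1,0.08,0,0,0],[0.15,2.2,0.08,0,0,0],[0.15,3.4,0.08,0,0,0],[0.15,4.4,0.08,0,0,0],[0.15,4.6,0.08,0,0,0]]';  python3 - <<'E'
from h import *
from workcell import bot
st();go([-.12,-.082,.158],86.4,True)
c=bot.camera("side"); cv2.imwrite("pics/s16.png",cv2.resize(c["color"][115:265,290:470,::-1],None,fx=4,fy=4,interpolation=cv2.INTER_CUBIC))
E
```

```text
clock: 23.68
eef_pos: [0.4937, 0.0166, 0.1555]
tool_rot: [-0.516, -0.482, 0.484, 0.517]
ft_force: [0.2, -0.0, 0.4]
grip_width: 0.0002
t 23.675 pos [0.4937 0.0166 0.1555] lathe [-0.1224  0.0702  0.1555] xaz 86.22 tilt [-0.0035 -0.0007] F [ 0.2 -0.   0.4] w 0.0002 j [ 3.400e-02  2.550e-01 -8.800e-02  1.231e+00 -1.000e-03 -1.471e+00]
shift [-6.088 -0.094 -0.116] turn [-0.02  -0.018 -0.005] world [ 0.4866 -0.1355  0.158 ]
```

View pics/s16.png

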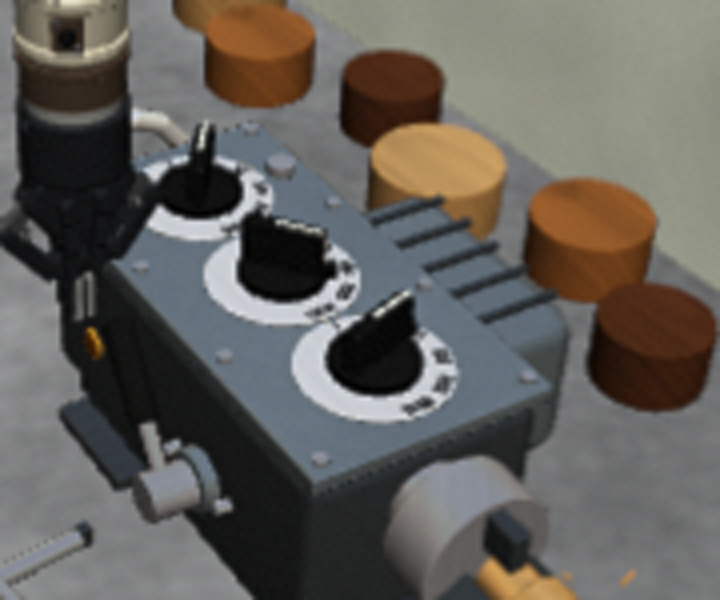

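```bash
python3 -m handwheel '[[-0.6,-0.05,0,0,0,0],[-1.2,-0.1,0,0,0,0],[-1.8,-0.1,0,0,0,0],[-2.4,-0.1,0,0,0,0],[-3,-0.1,0,0,0,0]]';  python3 -c "
from h import *
st()"; python3 -m handwheel '[[-0.5,0,0,0,0,0],[-1,0,0,0,0,0],[-1.5,0,0,0,0,0],[-2,0,0,0,0,0],[-2.4,0,0,0,0,0]]'; python3 - <<'E'
from h import *
st();go([-.12,-.082,.158],86.4,True)
E
```

```text
clock: 24.35
eef_pos: [0.4913, -0.057, 0.1615]
tool_rot: [0.516, 0.486, -0.482, -0.515]
ft_force: [0.0, 2.8, 2.2]
grip_width: -0.0005
t 24.35 pos [ 0.4913 -0.057   0.1615] lathe [-0.1202 -0.0033  0.1615] xaz 86.4 tilt [0.0045 0.0017] F [0.  2.8 2.2] w -0.0005 j [-0.117  0.246 -0.085  1.236  0.002 -1.625]
clock: 24.98
eef_pos: [0.485, -0.117, 0.1586]
tool_rot: [-0.515, -0.483, 0.484, 0.516]
ft_force: [0.6, 4.5, -1.1]
grip_width: 0.0001
t 24.975 pos [ 0.485  -0.117   0.1586] lathe [-0.1228 -0.0637  0.1586] xaz 86.37 tilt [-0.0027  0.0009] F [ 0.6  4.5 -1.1] w 0.0001 j [-0.237  0.262 -0.071  1.241  0.    -1.744]
shift [-0.733  0.023 -0.111] turn [-0.016 -0.003  0.004] world [ 0.4866 -0.1355  0.158 ]
```

```bash
python3 -m handwheel '[[-0.2,0,0,0,0,0],[-0.4,0,0,0,0,0],[-0.6,0,0,0,0,0],[-0.8,0,0,0,0,0],[-0.8,0,0,0,0,0]]';  python3 -c "
from h import *
st()"
```

```text
clock: 25.6
eef_pos: [0.4847, -0.1343, 0.1595]
tool_rot: [-0.514, -0.486, 0.483, 0.517]
ft_force: [-0.3, 9.3, 0.9]
grip_width: 0.0001
t 25.6 pos [ 0.4847 -0.1343  0.1595] lathe [-0.1219 -0.0809  0.1595] xaz 86.46 tilt [-0.0001  0.0053] F [-0.3  9.3  0.9] w 0.0001 j [-0.274  0.268 -0.06   1.244  0.005 -1.783]
```

```bash
python3 -m handwheel '[[-0.1,0,0,0,0,0],[-0.2,0,0,0,0,0],[-0.3,0,0,0,0,0],[-0.3,0,0,0,0,0],[-0.3,0,0,0,0,0]]';  python3 -c "
from h import *
st()"
```

```text
clock: 26.22
eef_pos: [0.4847, -0.1345, 0.1595]
tool_rot: [-0.509, -0.49, 0.481, 0.519]
ft_force: [0.9, 26.6, 2.9]
grip_width: 0.0003
t 26.225 pos [ 0.4847 -0.1345  0.1595] lathe [-0.122  -0.0812  0.1595] xaz 86.75 tilt [0.0009 0.0189] F [ 0.9 26.6  2.9] w 0.0003 j [-0.283  0.27  -0.057  1.248  0.018 -1.797]
```

At the stop: 27 N with no further motion, at y = -81 mm, which mirrors the neutral stop. Now I'll retreat and check.

```bash
python3 -m handwheel '[[0.5,0,0,0,0,0],[1,0,0,0,0,0],[1.4,-1.8,0,0,0,0],[1.4,-4,0,0,0,0],[1.4,-6,0,0,0,0]]'; python3 -m handwheel '[[2,0,1,0,0,0],[4,0,2,0,0,0],[6,0,2.6,0,0,0],[8,0,3.2,0,0,0],[10.4,0,3.8,0,0,0]]'; python3 - <<'E'
from h import *
from workcell import bot
st()
c=bot.camera("top");print(dials3(cv2.cvtColor(c["color"],cv2.COLOR_RGB2GRAY),c)); cv2.imwrite("pics/t17.png",c["color"][:,:,::-1]);cv2.imwrite("pics/t17c.png",cv2.resize(c["color"][85:245,225:445,::-1],None,fx=3.6,fy=3.6,interpolation=cv2.INTER_CUBIC))
c=bot.camera("side"); cv2.imwrite("pics/s17.png",c["color"][:,:,::-1])
E
```

```text
clock: 26.85
eef_pos: [0.4867, -0.1098, 0.3117]
tool_rot: [0.517, 0.484, -0.484, -0.515]
ft_force: [1.3, -0.9, -0.7]
grip_width: -0.0003
clock: 27.48
eef_pos: [0.4084, 0.157, 0.3101]
tool_rot: [0.517, 0.484, -0.483, -0.515]
ft_force: [0.9, -0.0, 0.3]
grip_width: 0.0003
t 27.475 pos [0.4084 0.157  0.3101] lathe [-0.2164  0.205   0.3101] xaz 86.26 tilt [ 0.0028 -0.001 ] F [ 0.9 -0.   0.3] w 0.0003 j [ 0.369  0.092  0.114  1.591 -0.002 -1.137]
[([0.591, 0.0, -0.754], 504), ([2.457, -0.0, 2.057], 521), ([1.234, 0.0, -0.0], 493)]
```

View pics/t17c.png

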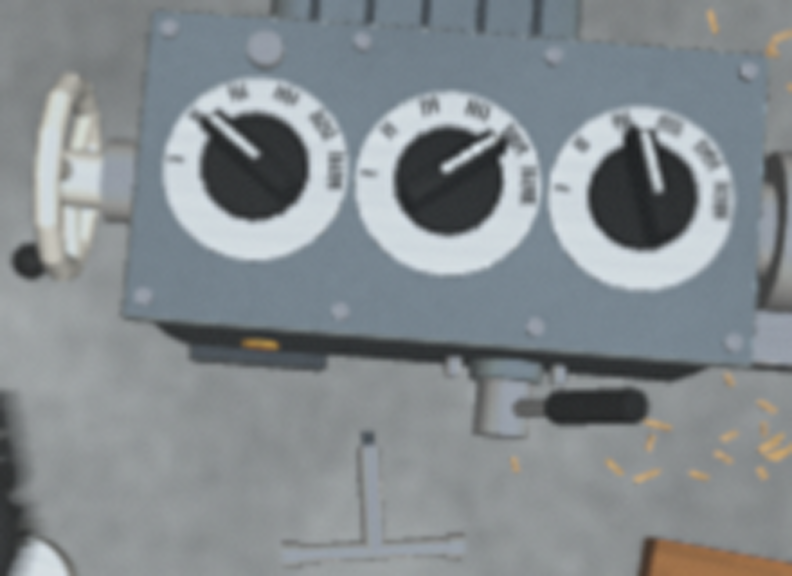

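View pics/s17.png

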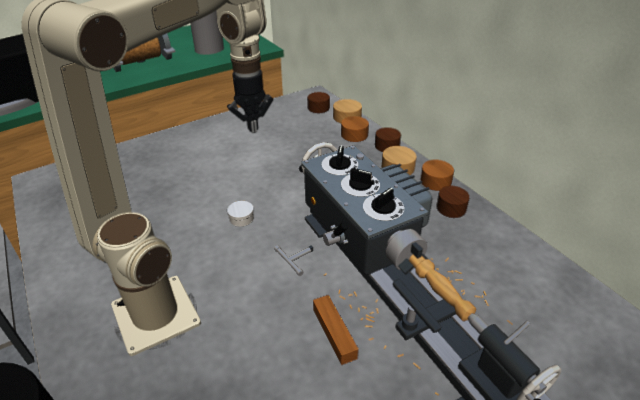

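View pics/t17.png

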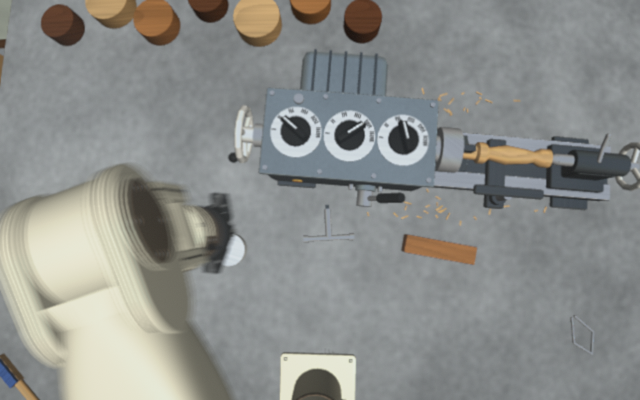

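The lever is in drive: its end in the crop is at (645,405), slightly farther over than at the start. The pointers are on 2, 5 and 3 strokes, and the tin, key and blank haven't moved. I'll let the arm settle, then hand in.

```bash
python3 -m handwheel '[[0,0,0,0,0,0],[0,0,0,0,0,0],[0,0,0,0,0,0],[0,0,0,0,0,0],[0,0,0,0,0,0]]'; python3 -c "
from workcell import bot
print(bot.job_done())"
```

```text
clock: 28.2
eef_pos: [0.4084, 0.1558, 0.3096]
tool_rot: [0.516, 0.484, -0.484, -0.516]
ft_force: [0.4, -0.6, 0.1]
grip_width: 0.0004
the job is handed in; nothing more can be done
None
```

The lathe is set to 2-5-3 and the job is handed in at 28.2 s. I pushed the lever to its neutral stop, turned the dials in the order right, middle, left, then pushed the lever to its drive stop.

**Dials:** in the last top picture the pointers stand on two, five and three strokes. The camera fit read 0.59, 2.46 and 1.23 rad against the wanted 0.611, 2.443 and 1.222. The gripper's own angle while holding each bar put all three within about 0.005 rad. For the left dial the fits disagreed a little: 0.58–0.59 rad from the pictures against 0.608 from the gripper.

**Lever:** both stops showed as the lever holding still while the push force rose, to about 19 N at neutral and 27 N at drive. The two end positions mirror each other about the pivot.

**Bench:** the tin, chuck key and blank looked unmoved, and the arm ended clear of everything.

**First push went wrong:** the shut fingertips sit about 33 mm higher than the reported TCP. The fingertips rode up onto the lever's end and pressed with about 63 N (wrist reading, 59 N of it upward) while the lever stood upright. In the pictures only the fingertips were touching, but I can't rule out that this counts against the 40 N limit. I lifted off, corrected for the offset and repeated the push before touching any dial.

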